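# Fit new bayonet cartridges in a gas-filter base

### The job

Fit new cartridges in the gas-filter base: shut the gas first by turning the valve lever fully across, lift the white dust cover off by its handle and hang it by the handle's eye on the hook of the stand, and fit every cartridge that stands on the bench into a socket of its own: lugs down through the slots, press in against the spring, turn clockwise to the stop, about a quarter turn, and let it spring up into its locked seat. Only when all of them are locked turn the gas fully on again; leave the sample jar and the timer alone.

Things in the scene. Friction and masses are not known exactly. Their poses are not given: they have to be found in the camera images.
- filter_base: fixed aluminium block, 84 x 238 x 18 mm, with three steel bayonet rings in a row along its y axis, 78 mm apart, and a brass valve at its +y end; turned by up to 0.15 rad. Origin under the middle socket at bench height, z up. Ring: inside radius 24, outside 31 mm, top 48 mm above the bench. All three sockets are alike; socket_0, _1 and _2 below describe them
- socket_0 (a point): centre of the ring farthest from the valve, at the ring's top; axes as filter_base. Two slots facing each other for the lugs cut through the ring's top, on a line at -10 degrees to the base's x axis (counter-clockwise positive from above), each 34 degrees wide. Inside, a spring plunger: top 14 mm below the ring's top when free, goes down 12 mm, 3 N at first, 12 N at 10 mm
- socket_1 (a point): centre of the middle ring, at the ring's top. A cartridge with its lugs in the slots rests on the plunger, its underside 14 mm below the ring's top. Press to 22.5 to 26 mm, turn 80 degrees clockwise from above to the stop (lugs and wing then along the base's y axis; the other way is blocked) and release: it springs up into a notch and stays locked, underside 18 mm below the ring's top
- socket_2 (a point): centre of the ring next to the valve, at the ring's top. A cartridge let go before the stop is held under the lower part of the ring, its underside 22 mm below the ring's top, and can be pressed and turned on. To take one out: press, turn back, lift
- valve (a joint): lever of the valve, on a vertical axis 150 mm from the base's origin along its +y. 0 = closed: it points across, along the base's -x; 1.571 = fully open: it points along the base's +y; it opens clockwise from above. Near open at the start; stays where it is left; about 2 N at the grip moves it
- valve_tip (a point): point in the lever's black grip, 55 mm from the lever's axis, 77.5 mm above the bench. The grip is 16 mm wide, 12 mm high and reaches from 28 to 64 mm from the axis
- cartridge_a: gas-filter cartridge, 0.2 kg, upright on the bench: aluminium cylinder, 44 mm across, 58 mm high, heavy bevelled foot, flat grey wing on top. Origin: centre of the underside, z up. Wing along its own x: 40 mm long, 12 mm thick, 58 to 88 mm above the origin. Two steel lugs on +x and -x out to 28 mm from the axis, 8 mm wide, 6 to 13 mm above the underside. Half a turn makes no difference
- cartridge_b: another cartridge, the same; any cartridge fits any socket
- cartridge_c: another cartridge, the same; two or three of them are present
- dust_cover: white dust cover, 0.22 kg, 78 x 232 x 24 mm, open below, lying on the three rings at the start (lower edge 26 mm above the bench), long side along y. Origin: centre of the lower edge, z up. In the middle a flat upright handle, 8 mm thick (along x), 72 mm wide (along y), up to 96 mm above the origin, with an arched eye 52 mm wide from 24 to 60 mm above the origin, open along x
- cover_eye (a point): top of the eye in the cover's handle, middle of the arch: the edge that rests on the hook, 60 mm above the cover's origin
- cover_grip (a point): top middle of the handle's solid grip, 36 mm above cover_eye; take the plate from above across its 8 mm thickness (fingers on its +x and -x sides), fingertips at least 10 mm above the eye to clear the hook
- hook_stand: fixed short lab stand: round foot 90 mm across, 10 mm rod 216 mm high, with a hook of 7 mm steel rod that points along the stand's own -x, open above. Origin under the rod at bench height; turned by up to 0.25 rad. The hook leaves the rod 198 mm above the bench, dips to a flat seat 60 to 76 mm from the rod (upper side 193.5 mm high); its tip turns up to 207 mm, 102 mm from the rod
- hook_seat (a point): upper side of the hook's seat, 68 mm from the rod along the stand's -x, 193.5 mm above the bench: where the top of the eye comes to rest
- sample_jar: open glass sample jar, 42 mm across, 60 mm high, a bystander; origin at its underside
- timer: small white countdown timer, 19 x 64 x 62 mm, standing, a bystander; origin at its underside. Fixed things of the room beside the work: a pipette stand 0.3 m high within 0.1 m of x 0.60, y 0.46; the tall homogeniser right of y -0.43; tube racks and a clear tray, under 70 mm high, between y -0.01 and 0.22

How it is judged:
By the outcome, as a careful person would: the job done as asked, in the order asked, and still so for the second after the job is handed in, with the robot touching nothing.
Of cartridge_a, cartridge_b, cartridge_c only 2 to 3 are there at a start; the rules pass over those that are not, and their reading is None.
At some moment in a run one of cartridge_a, cartridge_b, cartridge_c may be knocked a few centimetres aside while the robot is not near it.
It also fails if it takes over 210 s, if anything falls off the work surface, if the arm or the gripper's body presses on something with over 40 N, if the wrist force passes 120 N, or if a joint passes its speed limit or range.

### The arm

A 6-joint arm with a two-finger parallel gripper is mounted at the origin on a cart in front of the work surface, level with it; the furniture and walls round the work are solid. World frame = base frame: x ahead of the robot, y to its left, z up, the work surface at z = 0. Lengths are in m, angles in rad, forces in N, time in s.
With the tool pointing down it reaches from about 0.375 to 0.825 m from the base axis. Payload 5.5 kg.
Tool frame: the origin (TCP) lies at the centre of the arm's flange, where the gripper is bolted on; the fingertips stand 173 mm ahead of it and the grasp point (between the pads) lies 155 mm ahead of it; z points along the fingers, y is the line along which they close (so a half turn about z gives the same grasp; the last joint's range is limited). The gripper opens to 85 mm and grips with 20 to 120 N. Pads are 22 mm wide; open, the fingers measure 114 mm over their backs; the gripper's body (76 mm by 85 mm) begins 54 mm behind the grasp point. The pads swing forward as they close: fully open they stand 13 mm farther back than shut.
Start: joints at [-1.18, 0.314, -0.047, 1.21, 0, 1.571], TCP at [0.229, -0.555, 0.405] pointing down, gripper open.
Joint ranges: [-2.67, 2.67], [-0.69, 1.73], [-1.03, 1.25], [-2.08, 2.16], [-1.42, 1.45], [-3.14, 3.14]. Speed limits (rad/s): [2.39, 2.39, 3.01, 3.14, 3.14, 3.14].

### API

Orientations are given as a unit quaternion [x, y, z, w].
In Python, from station import env gives the robot as it stands.
- The arm moves only by the shell command python3 nudge.py 'ROWS' [FORCE]. ROWS is a JSON list of rows, 1 to 8 of them, each of 5 numbers: dx, dy, dz in m, then a turn about the tool's z in rad, then the opening from 0.0 (shut) to 1.0 (fully open); each row is the pose to reach, as a shift and turn from the pose commanded when the command began, along the tool's axes at that moment; what a row does not reach only later rows make up. A row lasts 1/12 s, in which the tool goes at most 0.0417 m and 0.125 rad, less where a joint would pass 70% of its speed; a pose out of reach is approached as far as the arm can. The fingers move at their own pace and stop on an object; FORCE is the grip in N (left out, the last holds). Time passes only in rows, so rows that do not move let the fingers close. It prints the time, the measured TCP pose, the force, the opening and the grip force at its end.
- env.sense(): the state, without advancing time (a new reading comes with each control period).
- env.camera(name): name is "scene" or "top" or "wrist"; returns (picture, depth): 480x640x3 uint8, blue, green, red; 480x640 float32, m along the optical axis (not along the pixel's ray), 0 where there is no reading.
- env.camera_params(name): a dict with "vertical_fov" (degrees; the focal length in pixels is half the picture's height over the tangent of half this angle, whatever the lens; pixels are square), "cx", "cy" (the principal point, pixels), "dist_coeffs" ([k1, k2, p1, p2, k3] as OpenCV has them; the pictures are not rectified), "cam_to_world" (4x4, takes a point from camera to world coordinates). Camera axes: x right, y up, looking along -z (the intrinsics and any distortion apply to the point x, -y, -z); pixel columns grow to the right and rows downward; lengths in m; the calibration is good to about 2 mm. A picture is of the moment at which its call begins: read the wrist's pose just before it. camera_params takes no time and is no camera call; for the wrist camera it gives the pose at the moment of the call.
- env.job_done(): hands the job in; it is judged then, once.
The state is a dict: "time_s": time; "joint_positions": joint angles; "joint_vel": joint speeds; "joint_torque": joint torques, N m; "tool_pos": TCP position; "ee_rot": TCP orientation; "wrist_force": force on the tool from outside, world axes, zero at the start; "moment": the same for the moment, N m; "opening": opening from 0.0 (shut) to 1.0 (fully open); "grip_force": force on a finger pad.
Only numpy, scipy, OpenCV 4.12 (cv2) and the standard library are available. Lean on these libraries where they do the work, as an engineer would, in place of code of your own. Each camera call takes 0.05 s, during which the arm holds its last target. There are 200 camera calls.

## Working session

There is one attempt and no reset: what is moved stays moved. The work goes in short steps, Python scripts to look and compute and a shell command to move; the robot and the scene stay as the last step left them, time stands still between calls to the robot, and variables do not carry over. Pictures are saved under pics/ and viewed, at most 14 in all, crops included, and the job is handed in when it is done.

```bash
ls; mkdir -p pics; cat > h.py <<'E'
import numpy as np, cv2
from scipy.spatial.transform import Rotation as R
from station import env
def K(p):
    f=240/np.tan(np.radians(p["vertical_fov"])/2)
    return np.array([[f,0,p["cx"]],[0,f,p["cy"]],[0,0,1]]),np.array(p["dist_coeffs"],float)
def ray(p,uv):
    k,d=K(p); n=cv2.undistortPoints(np.array(uv,float).reshape(-1,1,2),k,d)[:,0]
    T=np.array(p["cam_to_world"]); v=np.c_[n[:,0],-n[:,1],-np.ones(len(n))]
    return T[:3,3],v@T[:3,:3].T
def onz(p,uv,z):
    o,v=ray(p,uv); return o+v*((z-o[2])/v[:,2])[:,None]
def deproj(p,uv,depth):
    o,v=ray(p,uv); return o+v*np.array(depth).reshape(-1,1)
def cloud(p,dep):
    vv,uu=np.mgrid[0:480,0:640]; P=deproj(p,np.c_[uu.ravel(),vv.ravel()],dep.ravel()).reshape(480,640,3)
    P[dep==0]=np.nan; return P
def proj(p,X):
    k,d=K(p); T=np.linalg.inv(np.array(p["cam_to_world"])); c=np.atleast_2d(X)@T[:3,:3].T+T[:3,3]
    return cv2.projectPoints((c*[1,-1,-1]).reshape(-1,1,3),np.zeros(3),np.zeros(3),k,d)[0][:,0]
def shot(name,fn=None):
    p=env.camera_params(name); im,d=env.camera(name)
    if fn: cv2.imwrite("pics/"+fn,im)
    return p,im,d
E
python3 - <<'E'
from h import *
for n in("scene","top","wrist"):
    p,im,d=shot(n,n+"0.png"); print(n,p); np.savez("/tmp/%s0"%n,d=d)
print(env.sense())
E
```

```text
nudge.py
pics
station.py
scene {'vertical_fov': 46.472821049511765, 'cx': 317.45580826170345, 'cy': 229.76273116627613, 'dist_coeffs': array([-0.17194177,  0.        ,  0.        ,  0.        ,  0.        ]), 'cam_to_world': array([[-0.67788088,  0.3587644 , -0.64168966, -0.35087218],
       [-0.73508659, -0.3440539 ,  0.58418715,  0.79934608],
       [-0.01119028,  0.86770676,  0.49695046,  0.82614869],
       [ 0.        ,  0.        ,  0.        ,  1.        ]])}
top {'vertical_fov': 42.35459602612801, 'cx': 323.53327660498775, 'cy': 241.29813241370303, 'dist_coeffs': array([-0.20517188,  0.        ,  0.        ,  0.        ,  0.        ]), 'cam_to_world': array([[ 0.02836658,  0.99457749, -0.10005476,  0.40322816],
       [-0.99952484,  0.02942965,  0.0091646 , -0.01396276],
       [ 0.01205948,  0.09974725,  0.99493972,  1.43906468],
       [ 0.        ,  0.        ,  0.        ,  1.        ]])}
wrist {'vertical_fov': 61.72342600040533, 'cx': 317.0629357330637, 'cy': 238.93025068243404, 'dist_coeffs': array([0.02834705
[... 326 characters left out ...]
.15, 'joint_positions': array([-1.18001835e+00,  3.14097222e-01, -4.78393196e-02,  1.21021661e+00,
       -1.94275130e-05,  1.57080466e+00]), 'joint_vel': array([-0.00289195, -0.00195701,  0.00484121, -0.000665  , -0.00023711,
        0.00096589]), 'joint_torque': array([-1.28200401e-03, -5.40045941e+01,  3.40058255e+01,  1.32706805e-02,
       -3.25847100e-05,  8.82379737e-06]), 'tool_pos': array([ 0.22846053, -0.55457149,  0.40401673]), 'ee_rot': array([ 9.80972804e-01,  1.94144013e-01, -1.41243922e-04, -6.63615861e-04]), 'wrist_force': array([-0.9253709 , -0.10071012, -0.77138927]), 'moment': array([-0.02326789, -0.00694353,  0.04990008]), 'grip_force': 0.0, 'opening': 0.9989337017811895}
```
View pics/top0.png

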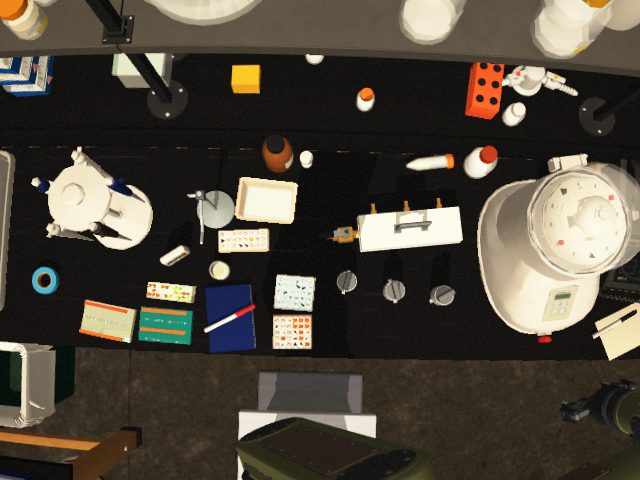

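View pics/scene0.png

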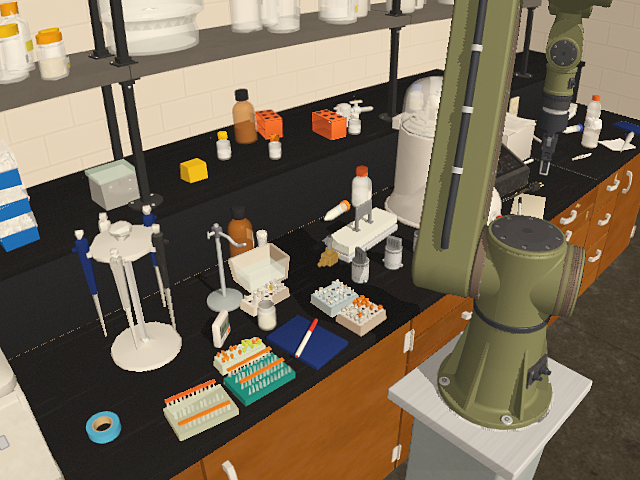

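The top view shows three cartridges at about (347,281), (394,290) and (442,295). The cover is centred near (410,228) with its handle at (411,221), and the valve is at (343,235) with its dark lever at (328,236). The stand foot is at (216,209) with the hook running down to (201,242). The jar is at (219,270) and the timer at (175,255). The scene view agrees, with cartridges at (361,265) and (394,252) and the third hidden behind the arm.

```bash
python3 - <<'E'
from h import *
im=cv2.imread("pics/top0.png"); p=env.camera_params("top"); d=np.load("/tmp/top0.npz")["d"]; P=cloud(p,d)
np.set_printoptions(precision=4,suppress=True)
def sub(x0,x1,y0,y1): return np.s_[y0:y1,x0:x1]
def rect(uv,z,lab):
    W=onz(p,uv,z)[:,:2]; r=cv2.minAreaRect((W*1000).astype(np.float32)); b=cv2.boxPoints(r)
    print(lab,"c",r[0],"size",r[1],"ang",r[2],"meanz"); return r
# cover top
Z=P[...,2]
s=sub(350,470,195,260); m=np.zeros((480,640),bool); m[s]=(Z[s]>0.040)&(Z[s]<0.06)&(im[s].min(-1)>150)
v,u=np.nonzero(m); print("cover z",np.median(Z[m]),m.sum()); rect(np.c_[u,v],np.median(Z[m]),"cover")
m[:]=0; m[s]=(Z[s]>0.075)&(Z[s]<0.14); v,u=np.nonzero(m);print("handle",m.sum(),np.percentile(Z[m],[5,50,95])); q=P[m]; top=q[q[:,2]>0.105]; print(top.mean(0),top.min(0),top.max(0),len(top))
# cartridges
for c in((347,281),(394,290),(442,295)):
    s=sub(c[0]-16,c[0]+17,c[1]-16,c[1]+17); m[:]=0; m[s]=(Z[s]>0.04)&(Z[s]<0.1)
    q=P[m]; h=q[q[:,2]>0.078]; print("cart",c,m.sum(),np.percentile(q[:,2],[10,50,90,99]),"wing n",len(h),h.mean(0) if len(h) else 0)
    w=m&(Z>0.078)
    if w.sum()>5:
        v,u=np.nonzero(w); rect(np.c_[u,v],0.088,"wing")
    w=m&(Z<0.07); v,u=np.nonzero(w); print(" body",P[w].mean(0))
# valve
s=sub(318,362,222,250); m[:]=0; m[s]=(Z[s]>0.03); q=P[m]; print("valve",len(q),q.min(0),q.max(0)); 
h=m&(Z>0.068); print(h.sum(),P[h].mean(0),P[h].min(0),P[h].max(0)); v,u=np.nonzero(h); rect(np.c_[u,v],0.0835,"lever")
# stand
s=sub(185,240,180,250); m[:]=0; m[s]=(Z[s]>0.15); q=P[m]; print("hook",len(q))
o=np.argsort(q[:,0]); print(q[o][::max(1,len(q)//15)])
m[:]=0; m[s]=(Z[s]>0.003)&(Z[s]<0.02)&(im[s].min(-1)>60); v,u=np.nonzero(m); c,r=cv2.minEnclosingCircle(np.c_[u,v].astype(np.float32)); print("foot",c,r,onz(p,[c],0.008))
for c in((219,270),(175,255)):
    s=sub(c[0]-18,c[0]+18,c[1]-18,c[1]+18); m[:]=0; m[s]=(Z[s]>0.03); print("by",P[m].mean(0),P[m].min(0),P[m].max(0))
big=np.hstack([cv2.resize(im[200:310,310:470],None,fx=4.5,fy=4.5,interpolation=cv2.INTER_CUBIC)])
cv2.imwrite("pics/c1.png",big); print(big.shape)
E
```

```text
cover z 0.050517398226722854 3202
cover c (579.4892578125, -223.1668701171875) size (79.11978149414062, 232.660888671875) ang 7.0614471435546875 meanz
handle 185 [0.0852 0.1198 0.1258]
[ 0.5792 -0.2219  0.1207] [ 0.5718 -0.258   0.1052] [ 0.5869 -0.1872  0.1284] 140
cart (347, 281) 315 [0.0569 0.0621 0.0893 0.0915] wing n 101 [ 0.4545 -0.0802  0.0875]
wing c (454.70953369140625, -80.0332260131836) size (12.169231414794922, 39.20231246948242) ang 77.40779876708984 meanz
 body [ 0.4536 -0.0799  0.0599]
cart (394, 290) 324 [0.0559 0.0617 0.0895 0.0927] wing n 107 [ 0.4356 -0.1886  0.0873]
wing c (435.7560729980469, -188.073486328125) size (39.28508377075195, 13.725652694702148) ang 16.534595489501953 meanz
 body [ 0.4359 -0.1865  0.0589]
cart (442, 295) 344 [0.0555 0.0614 0.0894 0.0936] wing n 106 [ 0.4293 -0.299   0.0878]
wing c (429.4239807128906, -299.13385009765625) size (12.832340240478516, 41.06913757324219) ang 29.7587833404541 meanz
 body [ 0.4297 -0.2966  0.0587]
valve 400 [ 0.5288 -0.1123  0.03  ] [ 0.5895 -0.0137  0.0924]
225 [ 0.5574 -0.0476  0.0829] [ 0.545  -0.0845  0.0744] [ 0.5715 -0.0137  0.0924]
lever c (557.71533203125, -48.66627502441406) size (16.33476448059082, 72.08808898925781) ang 10.274554252624512 meanz
hook 300
[[0.5159 0.2219 0.2116]
 [0.5286 0.2216 0.206 ]
 [0.5398 0.2239 0.1967]
 [0.5508 0.2214 0.1906]
 [0.5614 0.2223 0.1886]
 [0.5725 0.2298 0.196 ]
 [0.5826 0.2279 0.1977]
 [0.5928 0.224  0.1993]
 [0.6044 0.2301 0.2032]
 [0.6073 0.2205 0.2115]
 [0.611  0.2287 0.2126]
 [0.6134 0.2208 0.2115]
 [0.6151 0.2352 0.2119]
 [0.6176 0.2254 0.2104]
 [0.6204 0.2283 0.2175]]
foot (213.0, 214.5) 43.20021438598633 [[0.6026 0.2336 0.008 ]]
by [0.4699 0.205  0.0505] [0.4507 0.1874 0.0302] [0.4919 0.2311 0.0647]
by [0.501  0.3109 0.0572] [0.4814 0.2846 0.0308] [0.523  0.342  0.0717]
(495, 720, 3)
```

View pics/c1.png

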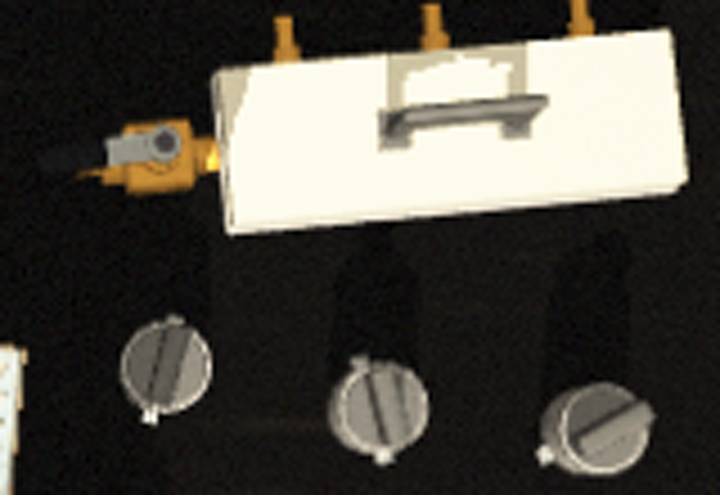

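```bash
cat > go.py <<'E'
# go.py x y zgrasp psi(deg, tool-x yaw) ... : shift of tool from the present pose, grasp point 155 mm ahead
import sys; from h import *
def calc(x,y,z,psi,s=None):
    s=s or env.sense(); r=R.from_quat(s["ee_rot"]); t=np.array([x,y,z+.155])
    d=r.inv().apply(t-s["tool_pos"]); X=r.apply([1,0,0]); now=np.degrees(np.arctan2(X[1],X[0]))
    turn=np.radians((now-psi+180)%360-180)
    n=max(np.linalg.norm(d)/.0417,abs(turn)/.125)
    return d.round(4),round(turn,3),round(now,1),"rows %.1f"%n
if __name__=="__main__":
    s=env.sense(); a=[float(v) for v in sys.argv[1:]]
    print("t",round(s["time_s"],1),"grasp",(s["tool_pos"]+R.from_quat(s["ee_rot"]).apply([0,0,.155])).round(4),"j6",s["joint_positions"][5].round(2),"F",s["wrist_force"].round(1),"open",round(s["opening"],3),"grip",round(s["grip_force"],1))
    for i in range(0,len(a),4): print(*calc(*a[i:i+4],s))
E
python3 go.py 0.229 -0.35 0.25 10 0.40 -0.20 0.25 10 0.5527 -0.028 0.25 10.3
```

```text
t 0.1 grasp [ 0.2284 -0.5544  0.249 ] j6 1.57 F [-0.9 -0.1 -0.8] open 0.999 grip 0.0
[ 0.0784 -0.1889 -0.0007] 0.216 22.4 rows 4.9
[ 0.2937 -0.2625 -0.0006] 0.216 22.4 rows 9.4
[ 5.004e-01 -3.634e-01 -5.000e-04] 0.211 22.4 rows 14.8
```

```bash
python3 nudge.py '[[0.078,-0.189,0,0,1],[0.078,-0.189,0,0,1],[0.078,-0.189,0,0,1],[0.078,-0.189,0,0,1],[0.078,-0.189,0,0,1],[0.078,-0.189,0,0,1]]'; python3 nudge.py '[[0.215,-0.074,0,0.2,1],[0.215,-0.074,0,0.2,1],[0.215,-0.074,0,0.2,1],[0.215,-0.074,0,0.2,1],[0.215,-0.074,0,0.2,1],[0.215,-0.074,0,0.2,1],[0.215,-0.074,0,0.2,1]]'; python3 go.py 0.48 -0.18 0.27 7 0.5527 -0.028 0.20 7
python3 - <<'E'
from h import *
shot("wrist","w1.png")
E
```

```text
time_s: 0.65
tool_pos: [0.2274, -0.3445, 0.404]
ee_rot: [0.981, 0.195, -0.0, -0.002]
wrist_force: [0.5, -0.3, -0.9]
opening: 0.996
grip_force: 0.0
time_s: 1.23
tool_pos: [0.4025, -0.197, 0.4046]
ee_rot: [0.995, 0.098, 0.001, -0.001]
wrist_force: [0.8, -0.4, -0.1]
opening: 0.997
grip_force: 0.0
t 1.2 grasp [ 0.4028 -0.1968  0.2496] j6 2.49 F [ 0.8 -0.4 -0.1] open 0.997 grip 0.0
[ 0.0794 -0.0016 -0.0202] 0.074 11.3 rows 2.0
[ 0.1802 -0.1364  0.0501] 0.074 11.3 rows 5.6
```

View pics/w1.png

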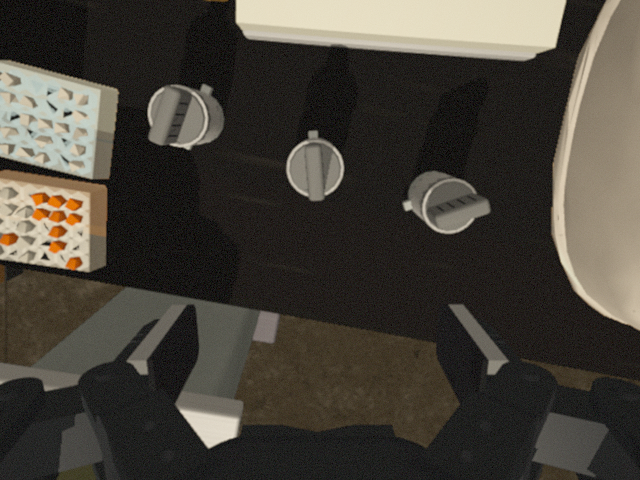

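The wrist view shows the wings at about (172,115), (315,172) and (460,208), with lugs visible beside each. The cover's edge runs along row 45, and the bench racks are on the left.

```bash
cat > wing.py <<'E'
from h import *
np.set_printoptions(precision=4,suppress=True)
def wings(name,p,im,d,zt=(.075,.1),box=(.36,.51,-.40,0.0),zh=.088):
    P=cloud(p,d); m=(P[...,2]>zt[0])&(P[...,2]<zt[1])&(P[...,0]>box[0])&(P[...,0]<box[1])&(P[...,1]>box[2])&(P[...,1]<box[3])
    n,l,st,_=cv2.connectedComponentsWithStats(m.astype(np.uint8))
    for i in range(1,n):
        if st[i,4]<50: continue
        c=l==i; z=np.percentile(P[c][:,2],[50,95]); v,u=np.nonzero(c&(P[...,2]>z[0]-.006)); q=P[v,u]
        r=cv2.minAreaRect((q[:,:2]*1000).astype(np.float32))
        (w,h),a=r[1],r[2]; a=a if w>h else a-90
        print(name,"px",u.mean().round(),v.mean().round(),"n",len(v),"z",z,"c",np.round(r[0],1),"size",np.round(r[1],1),"yaw",round(a,1))
if __name__=="__main__":
    for n in("wrist","scene"): wings(n,*shot(n))
E
python3 wing.py
```

```text
wrist px 163.0 111.0 n 1236 z [0.0875 0.0891] c [455.9 -79.3] size [13.1 40.5] yaw -13.7
wrist px 313.0 168.0 n 949 z [0.0875 0.0889] c [ 438.6 -186.9] size [39.7 12.4] yaw 16.2
wrist px 460.0 209.0 n 942 z [0.0871 0.0886] c [ 430.4 -297.7] size [12.8 39.2] yaw -57.5
scene px 394.0 239.0 n 78 z [0.0832 0.0885] c [ 436.3 -186.7] size [38.6 17.2] yaw 23.2
scene px 360.0 251.0 n 73 z [0.0842 0.0884] c [454.8 -77.6] size [16.  43.2] yaw -13.1
```

```bash
python3 nudge.py '[[0.03,-0.04,0,-0.12,1],[0.06,-0.07,0,-0.25,1],[0.1,-0.1,0,-0.37,1],[0.1,-0.12,0,-0.5,1],[0.1,-0.136,0,-0.62,1],[0.1,-0.136,0,-0.75,1],[0.1,-0.136,0,-0.87,1],[0.1,-0.136,0,-1,1]]';  python3 go.py 0.5527 -0.028 0.15 100.3
python3 - <<'E'
from h import *
p,im,d=shot("wrist","w2.png")
print(env.sense()["joint_positions"])
E
```

```text
time_s: 2.05
tool_pos: [0.471, -0.0484, 0.4046]
ee_rot: [0.828, 0.561, -0.0, -0.0]
wrist_force: [-0.2, 0.6, 0.0]
opening: 1.002
grip_force: 0.0
t 2.0 grasp [ 0.471  -0.0484  0.2496] j6 1.85 F [-0.2  0.6  0. ] open 1.002 grip 0.0
[0.0493 0.0683 0.0995] -0.56 68.2 rows 4.5
[-1.02706001e-01  7.64006699e-02 -3.39081309e-01  1.15578868e+00
 -4.12089100e-04  1.84327139e+00]
```

View pics/w2.png

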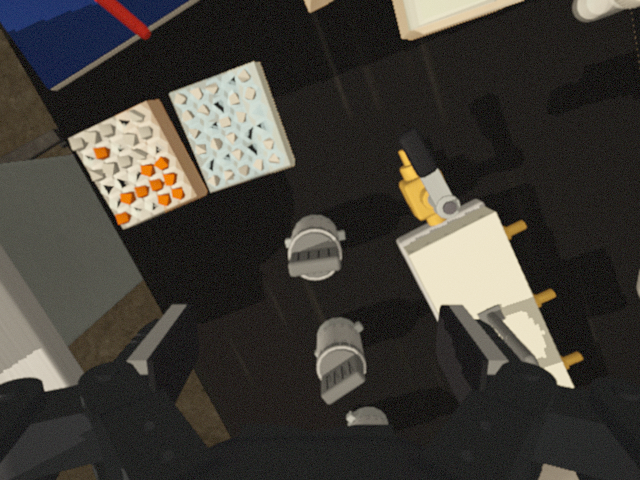

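The valve's axis nub is at (449,207) and the black grip is near (420,152). The cover is at lower right, and the cartridges are at (315,245), (340,360) and (368,417).

```bash
python3 - <<'E'
from h import *
np.set_printoptions(precision=4,suppress=True)
p,im,d=shot("wrist"); P=cloud(p,d); print("nub",P[207,449],onz(p,[[449,207]],.088))
m=(P[...,2]>.066)&(P[...,2]<.1)&(P[...,0]>.51)&(P[...,0]<.6)&(P[...,1]>-.1)&(P[...,1]<.02)
q=P[m]; print(m.sum(),np.percentile(q[:,2],[5,50,95])); r=cv2.minAreaRect((q[:,:2]*1000).astype(np.float32)); print(r)
g=q[q[:,1]>-.04]; print("grip",g.mean(0)); c=np.polyfit(q[:,1],q[:,0],1); print("yaw",np.degrees(np.arctan2(1,c[0])))
E
python3 go.py 0.5527 -0.028 0.20 100.3
```

```text
nub [ 0.5642 -0.0726  0.0852] [[ 0.5635 -0.0718  0.088 ]]
2165 [0.0786 0.0821 0.0852]
((559.814453125, -46.31227493286133), (17.45429229736328, 72.52655029296875), 9.351203918457031)
grip [ 0.555  -0.0252  0.0825]
yaw 99.88539436702851
t 2.1 grasp [ 0.471  -0.0487  0.2497] j6 1.85 F [ 0.8  0.5 -0.3] open 0.997 grip 0.0
[0.0499 0.0678 0.0496] -0.566 67.8 rows 4.5
```

```bash
python3 go.py 0.555 -0.027 0.13 100; python3 nudge.py '[[0.02,0.02,0.02,-0.12,0.5],[0.04,0.05,0.05,-0.25,0.5],[0.0517,0.0704,0.08,-0.37,0.5],[0.0517,0.0704,0.11,-0.5,0.5],[0.0517,0.0704,0.12,-0.562,0.5],[0.0517,0.0704,0.12,-0.562,0.5],[0.0517,0.0704,0.12,-0.562,0.5]]' 30; python3 go.py 0.555 -0.027 0.081 100
```

```text
t 2.1 grasp [ 0.471  -0.0487  0.2497] j6 1.85 F [ 0.8  0.5 -0.3] open 0.997 grip 0.0
[0.0517 0.0696 0.1196] -0.561 67.8 rows 4.5
time_s: 2.73
tool_pos: [0.5558, -0.027, 0.2843]
ee_rot: [0.644, 0.765, -0.001, -0.001]
wrist_force: [-0.1, -0.1, 0.2]
opening: 0.498
grip_force: 0.0
t 2.7 grasp [ 0.5555 -0.027   0.1293] j6 1.35 F [-0.1 -0.1  0.2] open 0.498 grip 0.0
[ 0.0001 -0.0007  0.0483] -0.004 99.8 rows 1.2
```

```bash
python3 nudge.py '[[0,-0.0005,0.025,0,0.5],[0,-0.0005,0.048,0,0.5],[0,-0.0005,0.048,0,0.5],[0,-0.0005,0.048,0,0.1],[0,-0.0005,0.048,0,0.1],[0,-0.0005,0.048,0,0.1],[0,-0.0005,0.048,0,0.1],[0,-0.0005,0.048,0,0.1]]' 25; python3 nudge.py '[[-0.0003,-0.0055,0,-0.12,0.1],[-0.0013,-0.011,0,-0.24,0.1],[-0.003,-0.0163,0,-0.36,0.1],[-0.0052,-0.0213,0,-0.48,0.1],[-0.0081,-0.0261,0,-0.6,0.1],[-0.0115,-0.0305,0,-0.72,0.1],[-0.0154,-0.0344,0,-0.84,0.1],[-0.0197,-0.0379,0,-0.96,0.1]]'; python3 go.py 0.5177 -0.078 0.081 187.06
```

```text
time_s: 3.4
tool_pos: [0.5564, -0.0263, 0.2388]
ee_rot: [0.642, 0.766, 0.001, 0.001]
wrist_force: [-3.0, -1.1, 7.0]
opening: 0.18
grip_force: 28.7
time_s: 4.07
tool_pos: [0.521, -0.0529, 0.2387]
ee_rot: [0.213, 0.977, -0.001, -0.0]
wrist_force: [-8.2, -4.2, 13.8]
opening: 0.177
grip_force: 31.0
t 4.1 grasp [ 0.5209 -0.0532  0.0837] j6 0.33 F [-8.2 -4.2 13.8] open 0.177 grip 31.0
[-0.0074 -0.0242  0.0027] -0.553 155.4 rows 4.4
```

```bash
python3 nudge.py '[[-0.0003,-0.0055,-0.002,-0.12,0.1],[-0.0013,-0.011,-0.003,-0.24,0.1],[-0.003,-0.0163,-0.003,-0.36,0.1],[-0.0052,-0.0213,-0.003,-0.48,0.1],[-0.0078,-0.0256,-0.003,-0.58,0.1],[-0.0078,-0.0256,-0.003,-0.58,0.1],[-0.0078,-0.0256,-0.003,-0.58,0.1]]';python3 nudge.py '[[0,0,0,0,0.5],[0,0,0,0,0.5],[0,0,0,0,0.5],[0,0,-0.03,0,0.5],[0,0,-0.07,0,0.5],[0,0,-0.11,0,0.5],[0,0,-0.15,0,0.5],[0,0,-0.17,0,0.5]]'; python3 - <<'E'
from h import *
np.set_printoptions(precision=4,suppress=True)
for n in("wrist","top"):
    p,im,d=shot(n,n+"3.png"); P=cloud(p,d)
    m=(P[...,2]>.07)&(P[...,2]<.1)&(P[...,0]>.48)&(P[...,0]<.6)&(P[...,1]>-.13)&(P[...,1]<.02)
    q=P[m]; print(n,m.sum(),np.percentile(q[:,2],[5,50,95])); r=cv2.minAreaRect((q[:,:2]*1000).astype(np.float32)); print(r, np.degrees(np.arctan(np.polyfit(q[:,0],q[:,1],1)[0])))
E
python3 go.py 0.579 -0.222 0.25 187.06
```

```text
time_s: 4.65
tool_pos: [0.517, -0.0797, 0.2392]
ee_rot: [-0.071, 0.997, -0.001, -0.002]
wrist_force: [-3.8, -5.2, -6.8]
opening: 0.18
grip_force: 28.3
time_s: 5.32
tool_pos: [0.5195, -0.0784, 0.4158]
ee_rot: [-0.073, 0.997, -0.001, 0.004]
wrist_force: [1.1, -0.4, 0.1]
opening: 0.5
grip_force: 0.0
wrist 1732 [0.0791 0.0822 0.0853]
((536.476806640625, -77.29917907714844), (72.70507049560547, 17.934640884399414), 8.001503944396973) 6.560617709026531
t 5.4 grasp [ 0.5217 -0.0787  0.2604] j6 -0.3 F [ 0.6  0.3 -0.2] open 0.501 grip 0.0
[-0.0373 -0.1505  0.0111] 0.023 -171.6 rows 3.7Traceback (most recent call last):
  File "<stdin>", line 6, in <module>
    return _quantile_unchecked(
        a, q, axis, out, overwrite_input, method, keepdims, weights)
    return _ureduce(a,
                    func=_quantile_ureduce_func,
    ...<5 lines>...
                    overwrite_input=overwrite_input,
                    method=method)
    r = func(a, **kwargs)
    result = _quantile(arr,
                       quantiles=q,
    ...<2 lines>...
                       out=out,
                       weights=wgt)
    slices_having_nans = np.isnan(arr[-1, ...])
                                  ~~~^^^^^^^^^
IndexError: index -1 is out of bounds for axis 0 with size 0
```

View pics/wrist3.png

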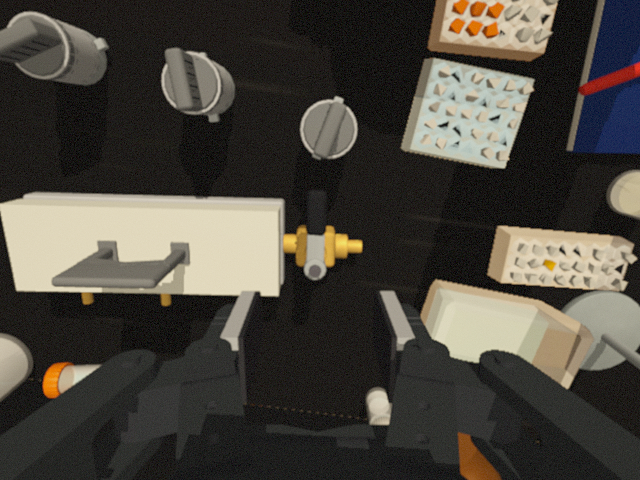

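The lever now points across toward the cartridges, from its axis at (316,268) to the grip at (316,200), and the measured yaw is about 7 degrees, so the valve is closed. The cover's handle is at (120,268). Next I measure the hook closely.

```bash
python3 nudge.py '[[-0.032,0.218,-0.03,0,0.5],[-0.032,0.218,-0.03,0,0.5],[-0.032,0.218,-0.03,0,0.5],[-0.032,0.218,-0.03,0,0.5],[-0.032,0.218,-0.03,0,0.5],[-0.032,0.218,-0.03,0,0.5],[-0.032,0.218,-0.03,0,0.5],[-0.032,0.218,-0.03,0,0.5]]'; python3 - <<'E'
from h import *
np.set_printoptions(precision=4,suppress=True)
p,im,d=shot("wrist","w4.png"); P=cloud(p,d); np.savez("/tmp/w4",P=P)
m=(P[...,2]>.17)&(P[...,2]<.24)&(P[...,0]>.48)&(P[...,0]<.66)&(P[...,1]>.15)&(P[...,1]<.3)
q=P[m]; print(m.sum())
for a in np.arange(q[:,0].min(),q[:,0].max(),.008):
    s=q[(q[:,0]>=a)&(q[:,0]<a+.008)]
    if len(s): print(round(a+.004,3),len(s),"y",s[:,1].mean().round(4),s[:,1].min().round(4),s[:,1].max().round(4),"z",np.percentile(s[:,2],[10,90,98]))
s=q[(q[:,0]<.59)]; c=np.polyfit(s[:,0],s[:,1],1); print("hook yaw",np.degrees(np.arctan(c[0])),"y at .55",np.polyval(c,.55))
E
python3 go.py 0.579 -0.222 0.25 97
```

```text
time_s: 6.08
tool_pos: [0.518, 0.1427, 0.4391]
ee_rot: [-0.074, 0.997, -0.0, -0.0]
wrist_force: [-0.2, 0.0, 0.8]
opening: 0.498
grip_force: 0.0
894
0.52 177 y 0.222 0.2193 0.2262 z [0.203  0.2067 0.2072]
0.528 144 y 0.2223 0.2195 0.2261 z [0.1986 0.2036 0.2044]
0.536 135 y 0.2229 0.2206 0.2274 z [0.1938 0.1986 0.1997]
0.544 144 y 0.224 0.221 0.2282 z [0.1914 0.1943 0.195 ]
0.552 149 y 0.2246 0.2215 0.2288 z [0.1912 0.194  0.1948]
0.56 131 y 0.2256 0.2222 0.2296 z [0.192  0.1953 0.1966]
0.568 1 y 0.2289 0.2289 0.2289 z [0.1952 0.1952 0.1952]
0.616 13 y 0.2482 0.2453 0.2512 z [0.2002 0.2019 0.202 ]
hook yaw 5.21291505382888 y at .55 0.22447384594771352
t 6.1 grasp [0.5179 0.1416 0.284 ] j6 0.12 F [0.7 0.7 0.4] open 0.496 grip 0.0
[-0.0072 -0.3687  0.0342] 1.595 -171.6 rows 12.8
```

View pics/w4.png

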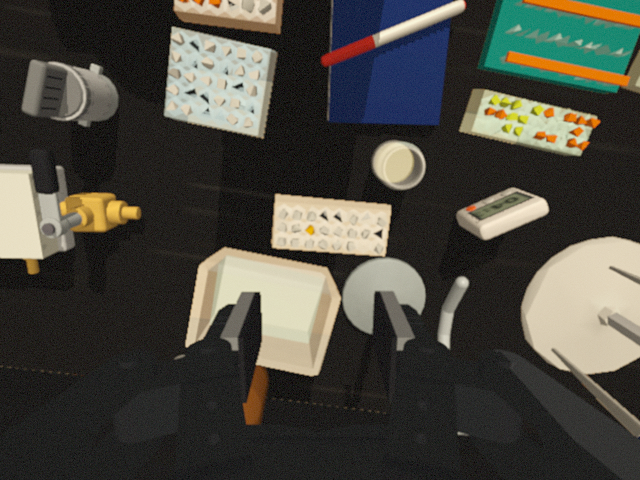

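The hook tip is at (461,283) and its shank runs to (446,340), where a finger hides the rest. The stand foot is centred near (384,297), the timer is at (503,212) and the jar at (398,165).

```bash
python3 - <<'E'
from h import *
p=env.camera_params("wrist"); im=cv2.imread("pics/w4.png"); P=np.load("/tmp/w4.npz")["P"]
Z=P[...,2]; m=(Z>.002)&(Z<.02)&(im.min(-1)>90)&(P[...,0]>.54)&(P[...,0]<.7)&(P[...,1]>.17)&(P[...,1]<.3)
q=P[m]; print("foot z",np.median(q[:,2]),m.sum())
W=onz(p,np.argwhere(m)[:,::-1],np.median(q[:,2]))[:,:2]
c,r=cv2.minEnclosingCircle((W*1000).astype(np.float32)); print(c,r)
# least squares circle of front edge (lowest x per y)
e=[]; 
for y in np.arange(W[:,1].min()+.004,W[:,1].max()-.004,.002):
    s=W[abs(W[:,1]-y)<.001]; 
    if len(s): e.append([s[:,0].min(),y])
e=np.array(e); A=np.c_[2*e,np.ones(len(e))]; x=np.linalg.lstsq(A,(e**2).sum(1),rcond=None)[0]; print("circle",x[:2],np.sqrt(x[2]+x[:2]@x[:2]))
t=np.load("/tmp/top0.npz")["d"]; pt=env.camera_params("top"); Q=cloud(pt,t); it=cv2.imread("pics/top0.png")
m=np.zeros((480,640),bool); m[185:235,190:240]=1; m&=(Q[...,2]>.002)&(Q[...,2]<.025)&(it.min(-1)>90)
n,l,st,ce=cv2.connectedComponentsWithStats(m.astype(np.uint8)); 
for i in range(1,n):
    if st[i,4]>100: W=onz(pt,np.argwhere(l==i)[:,::-1],.008)[:,:2]; print("top foot",st[i],cv2.minEnclosingCircle((W*1000).astype(np.float32)))
E
```

```text
foot z 0.01128867552430629 3575
(612.4189453125, 226.48226928710938) 47.052738189697266
circle [0.61335075 0.22775111] 0.04360660401254483
top foot [202 191  33  38 909] ((615.6253662109375, 228.4545440673828), 44.83711242675781)
```

```bash
python3 nudge.py '[[0,-0.04,0,0.12,0.5],[0,-0.08,0,0.25,0.5],[0,-0.12,0,0.37,0.5],[0,-0.16,0,0.5,0.5],[0,-0.2,0,0.62,0.5],[-0.002,-0.24,0,0.75,0.5],[-0.004,-0.28,0,0.87,0.5],[-0.006,-0.32,0,1,0.5]]';python3 go.py 0.579 -0.222 0.25 97
```

```text
time_s: 6.8
tool_pos: [0.5698, -0.1777, 0.4394]
ee_rot: [0.416, 0.909, -0.0, -0.0]
wrist_force: [1.9, 0.2, 0.8]
opening: 0.503
grip_force: 0.0
t 6.8 grasp [ 0.5697 -0.1777  0.2844] j6 0.56 F [1.9 0.2 0.8] open 0.503 grip 0.0
[-0.0395 -0.022   0.0344] 0.591 130.8 rows 4.7
```

```bash
python3 nudge.py '[[-0.0395,-0.022,0,0.12,0.5],[-0.0395,-0.022,0,0.25,0.5],[-0.0395,-0.022,0,0.37,0.5],[-0.0395,-0.022,0,0.5,0.5],[-0.0395,-0.022,0,0.591,0.5],[-0.0395,-0.022,0,0.591,0.5],[-0.0395,-0.022,0,0.591,0.5]]'; python3 - <<'E'
from h import *
np.set_printoptions(precision=4,suppress=True)
p,im,d=shot("wrist","w5.png"); P=cloud(p,d)
m=(P[...,2]>.105)&(P[...,2]<.14)&(P[...,0]>.53)&(P[...,0]<.63)&(P[...,1]>-.28)&(P[...,1]<-.16)
q=P[m]; print(m.sum(),q.mean(0),np.percentile(q[:,2],[5,50,95])); print(cv2.minAreaRect((q[:,:2]*1000).astype(np.float32)))
q=q[q[:,2]>np.median(q[:,2])-.003];print(cv2.minAreaRect((q[:,:2]*1000).astype(np.float32)))
E
python3 go.py 0.579 -0.222 0.108 97
```

```text
time_s: 7.38
tool_pos: [0.5796, -0.2195, 0.4393]
ee_rot: [0.659, 0.752, -0.0, -0.0]
wrist_force: [-0.4, 0.2, -0.2]
opening: 0.506
grip_force: 0.0
1021 [ 0.5812 -0.2183  0.1209] [0.1188 0.1212 0.1227]
((581.7343139648438, -220.45974731445312), (7.941410064697266, 70.95050048828125), 7.32011604309082)
((581.7575073242188, -220.51400756835938), (7.940672874450684, 70.83934020996094), 7.349679470062256)
t 7.4 grasp [ 0.5797 -0.2192  0.2844] j6 1.08 F [-0.2 -0.4  0.2] open 0.5 grip 0.0
[-0.0027 -0.001   0.1764] 0.01 97.6 rows 4.2
```

View pics/w5.png

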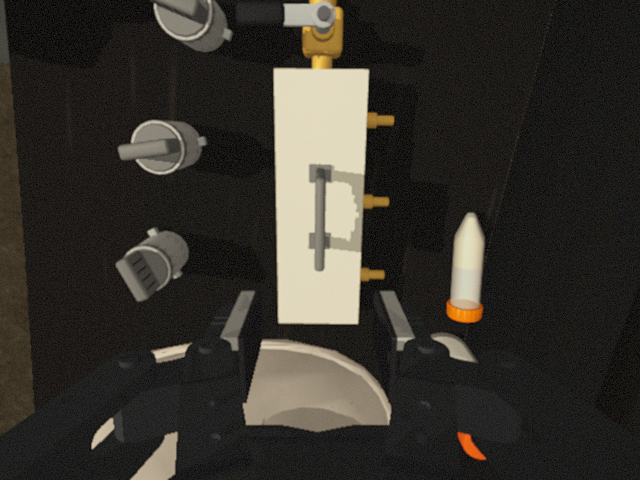

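The cover fills the middle with its handle between (320,170) and (320,270). The lever is closed at (275,14), and all three cartridges stand on the left at (195,15), (155,150) and (150,270).

```bash
python3 go.py 0.581 -0.221 0.116 97.2; python3 nudge.py '[[-0.0019,0.001,0.04,0.007,0.5],[-0.0019,0.001,0.08,0.007,0.5],[-0.0019,0.001,0.12,0.007,0.5],[-0.0019,0.001,0.15,0.007,0.5],[-0.0019,0.001,0.1684,0.007,0.5],[-0.0019,0.001,0.1684,0.007,0.5]]'; python3 nudge.py '[[0,0,0,0,0],[0,0,0,0,0],[0,0,0,0,0],[0,0,0,0,0],[0,0,0,0,0],[0,0,0,0,0],[0,0,0,0,0]]' 60; python3 go.py 0.581 -0.221 0.116 97.2
```

```text
t 7.4 grasp [ 0.5797 -0.2192  0.2844] j6 1.08 F [-0.2 -0.4  0.2] open 0.5 grip 0.0
[-0.002   0.0011  0.1684] 0.006 97.6 rows 4.0
time_s: 7.93
tool_pos: [0.5792, -0.2193, 0.2663]
ee_rot: [0.661, 0.75, -0.002, -0.004]
wrist_force: [-0.8, 0.4, -0.1]
opening: 0.498
grip_force: 0.0
time_s: 8.52
tool_pos: [0.5822, -0.2203, 0.2731]
ee_rot: [0.662, 0.75, 0.0, 0.001]
wrist_force: [-1.6, 0.6, 6.3]
opening: 0.078
grip_force: 63.7
t 8.5 grasp [ 0.5826 -0.2205  0.1181] j6 1.09 F [-1.6  0.6  6.3] open 0.078 grip 63.7
[-0.0006 -0.0013  0.0021] -0.002 97.1 rows 0.1
```

```bash
python3 nudge.py '[[0,0,-0.02,0,0],[0,0,-0.04,0,0],[0,0,-0.07,0,0],[0,0,-0.1,0,0],[0,0,-0.13,0,0],[0,0,-0.155,0,0],[0,0,-0.155,0,0],[0,0,-0.155,0,0]]'; python3 go.py 0.475 0.2185 0.265 94.2
```

```text
time_s: 9.18
tool_pos: [0.5821, -0.2201, 0.428]
ee_rot: [0.662, 0.75, 0.001, 0.002]
wrist_force: [0.3, 0.2, -3.1]
opening: 0.079
grip_force: 62.5
t 9.2 grasp [ 0.5826 -0.2203  0.273 ] j6 1.09 F [ 0.3  0.2 -3.1] open 0.079 grip 62.5
[ 0.4485 -0.052   0.0071] 0.051 97.1 rows 10.8
```

```bash
python3 nudge.py '[[0.02,-0.003,0,0,0],[0.05,-0.006,0,0,0],[0.08,-0.01,0,0.01,0],[0.11,-0.014,0,0.02,0],[0.145,-0.018,0,0.02,0],[0.18,-0.022,0,0.03,0],[0.21,-0.026,0,0.03,0],[0.24,-0.03,0,0.03,0]]'; python3 nudge.py '[[0.03,-0.003,0,0,0],[0.06,-0.006,0,0,0],[0.09,-0.01,0,0.01,0],[0.12,-0.014,0,0.02,0],[0.15,-0.018,0,0.02,0],[0.18,-0.022,0,0.021,0],[0.2,-0.022,0,0.021,0],[0.2085,-0.022,0.005,0.021,0]]'; python3 nudge.py '[[0,0,0,0,0],[0,0,0,0,0]]'; python3 - <<'E'
from h import *
shot("wrist","w6.png"); p,im,d=shot("scene"); im=cv2.resize(im[180:380,140:400],None,fx=3,fy=3); cv2.imwrite("pics/s6.png",im)
E
python3 go.py 0.475 0.2185 0.247 94.2 0.549 0.224 0.247 94.2
```

```text
time_s: 9.85
tool_pos: [0.5208, 0.0159, 0.4243]
ee_rot: [0.673, 0.74, -0.001, -0.001]
wrist_force: [-0.3, -1.0, -1.4]
opening: 0.076
grip_force: 62.4
time_s: 10.52
tool_pos: [0.4797, 0.2223, 0.4201]
ee_rot: [0.68, 0.733, -0.0, -0.001]
wrist_force: [0.5, 0.2, -1.7]
opening: 0.078
grip_force: 62.9
time_s: 10.68
tool_pos: [0.4802, 0.2196, 0.4197]
ee_rot: [0.681, 0.733, -0.002, -0.0]
wrist_force: [0.2, 0.4, -2.0]
opening: 0.077
grip_force: 62.8
t 10.8 grasp [0.4805 0.2187 0.2656] j6 1.93 F [-0.1 -0.5 -2.9] open 0.077 grip 62.8
[ 0.     -0.0057  0.0186] -0.001 94.1 rows 0.5
[0.0002 0.0685 0.0186] -0.001 94.1 rows 1.7
```

View pics/s6.png

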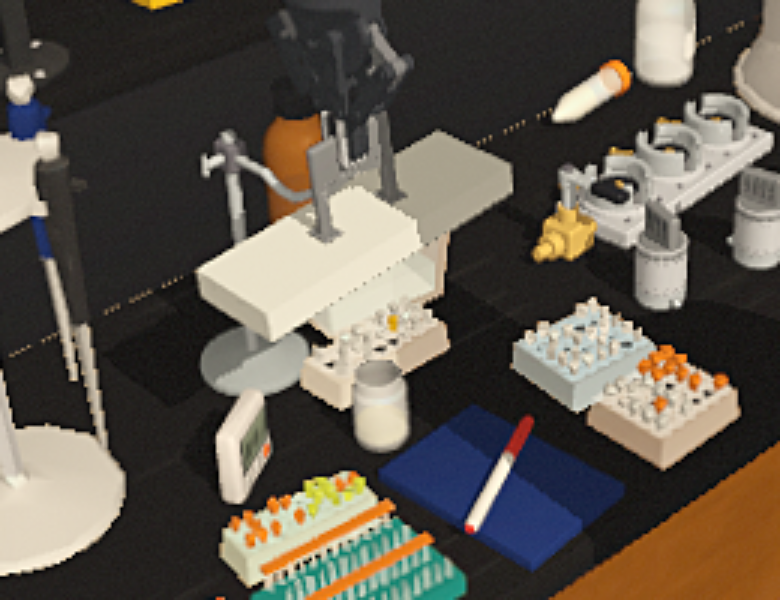

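The scene crop shows the cover held level, with its handle at (350,180) in front of the hook, which runs from (235,150) to (310,195). The rings are uncovered at the right and the cartridges are still standing.

```bash
python3 nudge.py '[[0,-0.003,0.009,0,0],[0,-0.003,0.0185,0,0],[0,-0.003,0.0185,0,0],[0,-0.003,0.0185,0,0]]'; python3 - <<'E'
from h import *
np.set_printoptions(precision=4,suppress=True)
for n in("scene","wrist","top"):
    p,im,d=shot(n); P=cloud(p,d)
    m=(P[...,2]>.165)&(P[...,2]<.2)&(P[...,0]>.43)&(P[...,0]<.51)&(P[...,1]>.1)&(P[...,1]<.34)
    q=P[m]
    if len(q)>50: print(n,len(q),np.percentile(q[:,2],[10,50,90]),cv2.minAreaRect((q[:,:2]*1000).astype(np.float32)))
    m=(P[...,2]>.19)&(P[...,2]<.235)&(P[...,0]>.51)&(P[...,0]<.66)&(P[...,1]>.2)&(P[...,1]<.25); q=P[m]
    if len(q)>20: print(" hook",len(q),q.min(0),q.max(0),"tip y",q[q[:,0]<q[:,0].min()+.01].mean(0))
E
python3 go.py 0.549 0.224 0.247 94.2
```

```text
time_s: 11.12
tool_pos: [0.4773, 0.219, 0.4017]
ee_rot: [0.681, 0.732, -0.001, -0.0]
wrist_force: [-0.7, 0.3, -2.0]
opening: 0.076
grip_force: 62.8
scene 2479 [0.1703 0.1768 0.184 ] ((471.077880859375, 215.24264526367188), (78.91480255126953, 230.31716918945312), 0.8362449407577515)
 hook 185 [0.519  0.2198 0.1901] [0.6251 0.2497 0.2169] tip y [0.5235 0.225  0.2013]
wrist 41840 [0.1737 0.1763 0.1799] ((476.2237548828125, 227.26211547851562), (78.3399887084961, 203.55099487304688), 3.750859022140503)
 hook 5302 [0.516  0.2199 0.19  ] [0.6183 0.25   0.2133] tip y [0.5208 0.2242 0.2043]
top 1861 [0.1799 0.184  0.1881] ((474.13763427734375, 161.80450439453125), (71.61946868896484, 123.57179260253906), 0.06329769641160965)
 hook 286 [0.5166 0.2183 0.19  ] [0.6243 0.2496 0.2191] tip y [0.522  0.2207 0.2054]
t 11.3 grasp [0.4779 0.2197 0.248 ] j6 1.93 F [-0.2 -0.2 -1.9] open 0.077 grip 62.8
[-0.0008  0.0713  0.001 ] -0.001 94.2 rows 1.7
```

```bash
python3 nudge.py '[[0,0.02,-0.002,0,0],[0,0.04,-0.002,0,0],[0,0.055,-0.002,0,0],[0,0.0705,-0.002,0,0],[0,0.0705,-0.002,0,0],[0,0.0705,-0.002,0,0]]'; python3 go.py 0.549 0.224 0.2275 94.2
```

```text
time_s: 11.77
tool_pos: [0.5484, 0.2249, 0.4047]
ee_rot: [0.681, 0.732, -0.0, -0.0]
wrist_force: [-0.2, 0.4, -2.4]
opening: 0.081
grip_force: 62.9
t 11.8 grasp [0.5484 0.2249 0.2497] j6 1.89 F [-0.2  0.4 -2.4] open 0.081 grip 62.9
[-0.001   0.0005  0.0222] -0.001 94.2 rows 0.5
```

```bash
python3 nudge.py '[[0,0,0.008,0,0],[0,0,0.017,0,0],[0,0,0.017,0,0],[0,0,0.017,0,0]]'; python3 nudge.py '[[0,0,0.0015,0,0],[0,0,0.003,0,0],[0,0,0.003,0,0],[0,0,0.003,0,0]]'; python3 go.py 0.549 0.224 0.2275 94.2;  python3 nudge.py '[[0,0,0.0015,0,0],[0,0,0.0025,0,0],[0,0,0.0025,0,0],[0,0,0.0025,0,0]]'; 
```

```text
time_s: 12.1
tool_pos: [0.547, 0.2248, 0.3868]
ee_rot: [0.681, 0.733, -0.001, -0.0]
wrist_force: [-0.8, 0.2, -2.5]
opening: 0.075
grip_force: 62.8
time_s: 12.43
tool_pos: [0.548, 0.2249, 0.3849]
ee_rot: [0.681, 0.732, 0.0, 0.0]
wrist_force: [0.2, 0.5, -1.4]
opening: 0.08
grip_force: 62.8
t 12.4 grasp [0.548  0.2249 0.2299] j6 1.89 F [ 0.2  0.5 -1.4] open 0.08 grip 62.8
[-0.001   0.0009  0.0024] -0.0 94.2 rows 0.1
time_s: 12.77
tool_pos: [0.548, 0.2249, 0.3822]
ee_rot: [0.681, 0.732, -0.0, -0.0]
wrist_force: [0.4, 0.5, -1.5]
opening: 0.076
grip_force: 62.8
```

```bash
python3 nudge.py '[[0,0,0.0015,0,0],[0,0,0.0015,0,0],[0,0,0.0015,0,0],[0,0,0.0015,0,0]]'; python3 nudge.py '[[0,0,0.0015,0,0],[0,0,0.0015,0,0],[0,0,0.0015,0,0],[0,0,0.0015,0,0]]'
```

```text
time_s: 13.1
tool_pos: [0.5481, 0.2249, 0.381]
ee_rot: [0.681, 0.732, 0.0, 0.0]
wrist_force: [-0.2, 0.2, -0.6]
opening: 0.078
grip_force: 63.3
time_s: 13.43
tool_pos: [0.5481, 0.2249, 0.3808]
ee_rot: [0.681, 0.732, 0.001, 0.0]
wrist_force: [-1.9, -1.4, 8.1]
opening: 0.074
grip_force: 64.4
```

```bash
python3 nudge.py '[[0,0,-0.001,0,0],[0,0,-0.001,0,0],[0,0,-0.001,0,0.15],[0,0,-0.001,0,0.25],[0,0,-0.001,0,0.3],[0,0,-0.001,0,0.3],[0,0,-0.001,0,0.3]]' 30; python3 nudge.py '[[0,0,-0.01,0,0.3],[0,0,-0.03,0,0.3],[0,0,-0.06,0,0.3],[0,0,-0.09,0,0.3],[0,0,-0.12,0,0.3],[0,0,-0.14,0,0.3]]'; python3 - <<'E'
from h import *
p,im,d=shot("scene"); im=cv2.resize(im[180:380,140:400],None,fx=3,fy=3); cv2.imwrite("pics/s7.png",im)
E
python3 go.py 0.50 -0.10 0.33 177
```

```text
time_s: 14.02
tool_pos: [0.548, 0.2249, 0.3801]
ee_rot: [0.681, 0.732, -0.0, -0.0]
wrist_force: [0.3, 0.6, 0.3]
opening: 0.297
grip_force: 0.0
time_s: 14.52
tool_pos: [0.5479, 0.2248, 0.5243]
ee_rot: [0.681, 0.732, 0.002, 0.001]
wrist_force: [0.9, -0.5, -0.3]
opening: 0.302
grip_force: 0.0
t 14.6 grasp [0.5494 0.2255 0.3727] j6 1.89 F [-0.7  0.2  2.7] open 0.303 grip 0.0
[-0.3207 -0.0721  0.0413] -1.445 94.2 rows 11.6
```

View pics/s7.png

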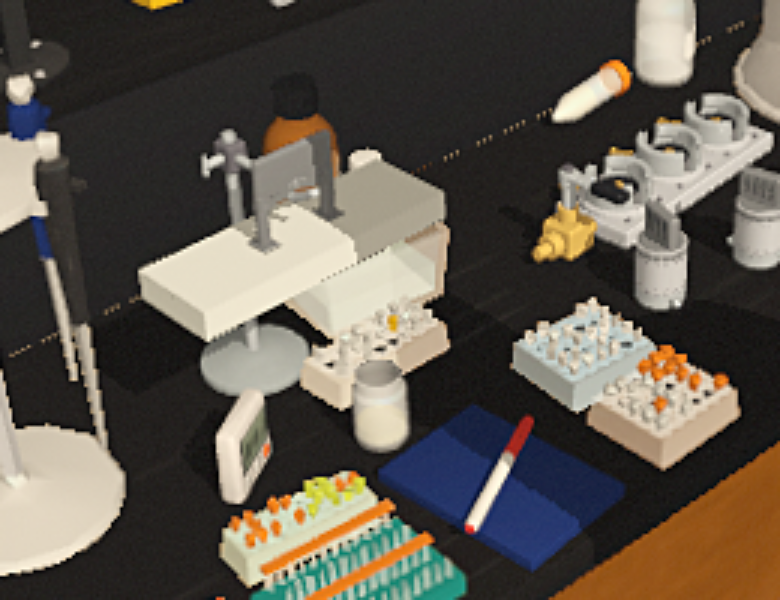

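The scene crop shows the cover hanging level from the hook by its eye at about (295,170), free of the gripper. Next I look at the rings.

```bash
python3 nudge.py '[[-0.04,0,0,-0.12,0.6],[-0.08,0,0,-0.25,0.6],[-0.12,0.01,0,-0.37,0.6],[-0.16,0.01,0,-0.5,0.6],[-0.2,0.02,0,-0.62,0.6],[-0.24,0.02,0,-0.75,0.6],[-0.28,0.03,0,-0.87,0.6],[-0.32,0.03,0,-1,0.6]]'; python3 go.py 0.61 -0.21 0.34 187
```

```text
time_s: 15.23
tool_pos: [0.6006, -0.0836, 0.5208]
ee_rot: [0.272, 0.962, 0.0, 0.0]
wrist_force: [1.5, 0.7, 0.4]
opening: 0.603
grip_force: 0.0
t 15.2 grasp [ 0.6007 -0.0836  0.3658] j6 0.41 F [1.5 0.7 0.4] open 0.603 grip 0.0
[-0.0741 -0.1028  0.0258] -0.673 148.5 rows 5.4
```

```bash
python3 nudge.py '[[-0.03,-0.03,0.01,-0.12,0.6],[-0.06,-0.06,0.02,-0.25,0.6],[-0.074,-0.1,0.026,-0.37,0.6],[-0.074,-0.103,0.026,-0.5,0.6],[-0.074,-0.103,0.026,-0.6,0.6],[-0.074,-0.103,0.026,-0.673,0.6],[-0.074,-0.103,0.026,-0.673,0.6],[-0.074,-0.103,0.026,-0.673,0.6]]'; python3 - <<'E'
from h import *
from wing import wings
np.set_printoptions(precision=4,suppress=True)
p,im,d=shot("wrist","w8.png"); np.savez("/tmp/w8",d=d,T=p["cam_to_world"]); wings("wrist",p,im,d)
t,it,dt=shot("top","t8.png"); wings("top",t,it,dt)
for n,(p,im,d) in dict(wrist=(p,im,d),top=(t,it,dt)).items():
    P=cloud(p,d); m=(P[...,2]>.042)&(P[...,2]<.056)&(P[...,0]>.52)&(P[...,0]<.65)&(P[...,1]>-.36)&(P[...,1]<-.10)
    k,l,st,_=cv2.connectedComponentsWithStats(m.astype(np.uint8))
    q=P[m]; y0=-.222
    for i,(cx,cy) in enumerate(((.590,-.299),(.5805,-.222),(.571,-.144))):
        c=np.array([cx,cy])
        s=q[np.linalg.norm(q[:,:2]-c,axis=1)<.038]
        for _ in range(5):
            rr=np.linalg.norm(s[:,:2]-c,axis=1); s=s[(rr>.018)&(rr<.036)] if _==0 else s
            # mean radius fit 
            A=np.c_[2*s[:,:2],np.ones(len(s))]; x=np.linalg.lstsq(A,(s[:,:2]**2).sum(1),rcond=None)[0]
            c=x[:2]
        e,rad=cv2.minEnclosingCircle((s[:,:2]*1000).astype(np.float32))
        print(n,"ring",i,len(s),"fit",c,"r",np.sqrt(x[2]+c@c),"enc",np.round(e,1),round(rad,1),"z",np.median(s[:,2]))
E
```

```text
time_s: 15.9
tool_pos: [0.6085, -0.2084, 0.4946]
ee_rot: [-0.057, 0.998, -0.0, 0.0]
wrist_force: [-0.4, 0.8, 0.6]
opening: 0.6
grip_force: 0.0
wrist px 366.0 14.0 n 438 z [0.0874 0.0888] c [ 447.3 -184.2] size [22.3 12.6] yaw 13.9
wrist px 488.0 40.0 n 810 z [0.0875 0.0891] c [456.2 -78.9] size [12.9 40.8] yaw -13.3
wrist px 470.0 102.0 n 185 z [0.0828 0.0842] c [505.2 -80.7] size [16.   9.3] yaw 89.2
top px 347.0 281.0 n 101 z [0.0879 0.0926] c [454.7 -80.4] size [12.1 39.3] yaw -13.9
wrist ring 0 1046 fit [ 0.5914 -0.2997] r 0.027448781869656935 enc [ 591.7 -300.2] 31.1 z 0.047629880993537516
wrist ring 1 979 fit [ 0.5819 -0.222 ] r 0.027521101433111345 enc [ 582.2 -222.1] 31.0 z 0.04781138030994142
wrist ring 2 1036 fit [ 0.5726 -0.1452] r 0.027501948998356496 enc [ 572.7 -144.5] 31.1 z 0.047845027298370923
top ring 0 0 fit [0. 0.] r 0.0 enc [0. 0.] 0.0 z nan
top ring 1 84 fit [ 0.5813 -0.2211] r 0.02520645774563177 enc [ 584.4 -209.6] 27.3 z 0.048420107550043445
top ring 2 198 fit [ 0.5714 -0.1469] r 0.02773575950904804 enc [ 571.7 -147.2] 31.6 z 0.047926894882291404
  return _methods._mean(a, axis=axis, dtype=dtype,
  ret = ret.dtype.type(ret / rcount)
```

View pics/w8.png

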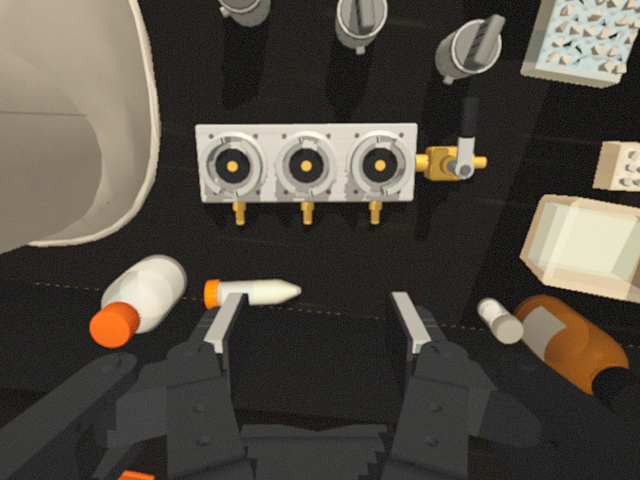

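The wrist view shows the rings uncovered at (232,167), (306,167) and (380,167), with slots along the left-right-perpendicular line and the lever closed at (465,130). The ring fits agree with the given sizes: radius 31 mm, top at 48 mm, spacing 78 mm, yaw 7.0 degrees.

```bash
python3 go.py 0.48 -0.27 0.27 150; python3 nudge.py '[[0.03,0,0.03,0.12,0.6],[0.06,-0.01,0.06,0.25,0.6],[0.09,-0.02,0.07,0.37,0.6],[0.12,-0.04,0.07,0.5,0.6],[0.133,-0.05,0.07,0.62,0.6],[0.133,-0.05,0.07,0.62,0.6],[0.133,-0.05,0.07,0.62,0.6]]'; python3 nudge.py '[[0,0,0,0,0.6]]'; python3 wing.py; python3 go.py 0.43 -0.298 0.15 122.5
```

```text
t 16.0 grasp [ 0.6087 -0.2081  0.3396] j6 -0.44 F [0.4 0.5 0.2] open 0.601 grip 0.0
[ 0.1349 -0.0467  0.0696] 0.639 -173.4 rows 5.1
time_s: 16.58
tool_pos: [0.482, -0.2737, 0.4248]
ee_rot: [0.249, 0.968, 0.0, 0.001]
wrist_force: [0.8, 0.6, -0.1]
opening: 0.599
grip_force: 0.0
time_s: 16.67
tool_pos: [0.4829, -0.2731, 0.4247]
ee_rot: [0.248, 0.969, 0.0, 0.001]
wrist_force: [0.4, -0.1, 0.1]
opening: 0.598
grip_force: 0.0
wrist px 541.0 52.0 n 1264 z [0.0873 0.0892] c [456.  -79.6] size [12.8 40.1] yaw -14.9
wrist px 390.0 108.0 n 959 z [0.0875 0.0891] c [ 438.4 -186.7] size [39.7 12.7] yaw 16.2
wrist px 558.0 119.0 n 336 z [0.0828 0.0847] c [505.3 -81.6] size [15.1  9.4] yaw 89.8
wrist px 254.0 172.0 n 832 z [0.0875 0.0889] c [ 429.6 -298.4] size [12.4 39.9] yaw -59.7
scene px 394.0 239.0 n 80 z [0.0836 0.0887] c [ 436.5 -186.3] size [40.4 14.4] yaw 11.3
scene px 360.0 251.0 n 67 z [0.0848 0.0901] c [454.  -78.4] size [10.6 40.4] yaw -11.2
t 16.8 grasp [ 0.4833 -0.2728  0.2695] j6 -0.01 F [-0.4  0.2  0.8] open 0.594 grip 0.0
[ 0.0346 -0.0477  0.1194] 0.502 151.3 rows 4.0
```

```bash
python3 go.py 0.43 -0.298 0.13 121.4; python3 nudge.py '[[0.015,-0.02,0.03,0.12,0.45],[0.03,-0.04,0.06,0.25,0.45],[0.0345,-0.0477,0.09,0.37,0.45],[0.0345,-0.0477,0.12,0.5,0.45],[0.0345,-0.0477,0.1394,0.522,0.45],[0.0345,-0.0477,0.1394,0.522,0.45],[0.0345,-0.0477,0.1394,0.522,0.45]]';  python3 go.py 0.43 -0.298 0.079 121.4
```

```text
t 16.8 grasp [ 0.4833 -0.2728  0.2695] j6 -0.01 F [-0.4  0.2  0.8] open 0.594 grip 0.0
[ 0.0346 -0.0477  0.1394] 0.522 151.3 rows 4.2
time_s: 17.35
tool_pos: [0.4293, -0.2979, 0.2843]
ee_rot: [0.489, 0.872, 0.0, -0.001]
wrist_force: [0.2, 0.0, 1.8]
opening: 0.454
grip_force: 0.0
t 17.4 grasp [ 0.4291 -0.2977  0.1293] j6 0.42 F [0.2 0.  1.8] open 0.454 grip 0.0
[-0.0006  0.0005  0.0503] -0.0 121.4 rows 1.2
```

```bash
python3 nudge.py '[[0,0,0.025,0,0.45],[0,0,0.0495,0,0.45],[0,0,0.0495,0,0.45],[0,0,0.0495,0,0],[0,0,0.0495,0,0],[0,0,0.0495,0,0],[0,0,0.0495,0,0],[0,0,0.0495,0,0]]' 80;python3 nudge.py '[[0,0,0,0,0],[0,0,-0.02,0,0],[0,0,-0.05,0,0],[0,0,-0.075,0,0],[0,0,-0.075,0,0]]'; python3 wing.py; python3 go.py 0.5916 -0.2998 0.15 177
```

```text
time_s: 18.02
tool_pos: [0.4302, -0.2993, 0.2377]
ee_rot: [0.49, 0.871, -0.0, 0.002]
wrist_force: [-1.0, 0.9, 6.5]
opening: 0.118
grip_force: 80.4
time_s: 18.43
tool_pos: [0.4308, -0.2998, 0.3162]
ee_rot: [0.491, 0.871, -0.0, 0.004]
wrist_force: [1.5, -0.2, -1.9]
opening: 0.125
grip_force: 79.2
wrist px 455.0 69.0 n 2540 z [0.0876 0.089 ] c [ 438.  -187.2] size [40.  12.5] yaw 15.3
wrist px 317.0 226.0 n 683 z [0.0913 0.0993] c [ 422.2 -284.4] size [41.  20.2] yaw 32.3
scene px 394.0 239.0 n 77 z [0.0833 0.0893] c [ 436.6 -186.7] size [38.9 22.2] yaw 14.9
scene px 361.0 251.0 n 72 z [0.0844 0.0889] c [455.1 -78.7] size [13.7 46.6] yaw -16.1
t 18.5 grasp [ 0.43   -0.2992  0.157 ] j6 0.42 F [-0.1  0.5 -3.1] open 0.123 grip 79.2
[-0.0848  0.138   0.0074] -0.973 121.2 rows 7.8
```

```bash
python3 nudge.py '[[-0.02,0.03,0,-0.12,0],[-0.04,0.06,0,-0.25,0],[-0.06,0.09,0,-0.37,0],[-0.08,0.12,0,-0.5,0],[-0.0848,0.138,0,-0.62,0],[-0.0848,0.138,0,-0.75,0],[-0.0848,0.138,0,-0.87,0],[-0.0848,0.138,0,-0.973,0]]'; python3 nudge.py '[[0,0,0,0,0],[0,0,0,0,0],[0,0,0,0,0]]'; python3 go.py 0.5916 -0.2998 0.117 177;  python3 - <<'E'
from h import *
shot("wrist","w9.png")
E
```

```text
time_s: 19.2
tool_pos: [0.5909, -0.2989, 0.3079]
ee_rot: [0.023, 1.0, 0.001, -0.002]
wrist_force: [-0.2, -0.3, -2.0]
opening: 0.124
grip_force: 79.2
time_s: 19.45
tool_pos: [0.5906, -0.2994, 0.3095]
ee_rot: [0.028, 1.0, 0.0, -0.001]
wrist_force: [-0.6, 0.2, -1.9]
opening: 0.119
grip_force: 79.2
t 19.4 grasp [ 0.5904 -0.2993  0.1545] j6 -0.41 F [-0.6  0.2 -1.9] open 0.119 grip 79.2
[-0.001  -0.0004  0.0375] -0.003 176.8 rows 0.9
```

View pics/w9.png

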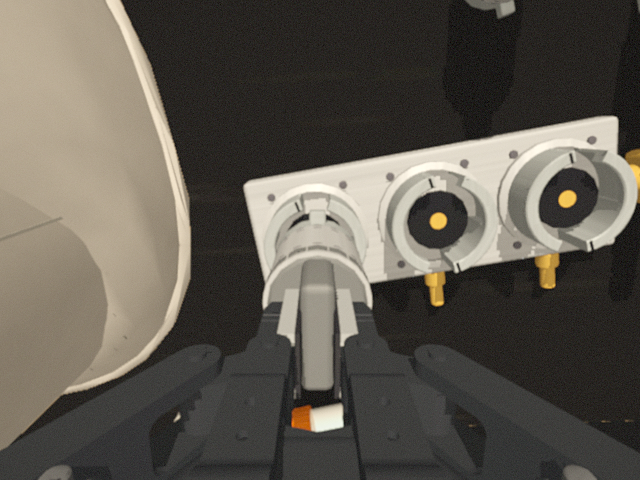

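The wrist view shows the cartridge held upright above socket 0, its lug at (318,212) pointing into the ring's near slot at about (312,205). The other rings are at (438,222) and (567,200).

```bash
python3 nudge.py '[[-0.001,-0.0004,0.01,0,0],[-0.001,-0.0004,0.02,0,0],[-0.001,-0.0004,0.029,0,0],[-0.001,-0.0004,0.029,0,0],[-0.001,-0.0004,0.029,0,0]]'; python3 nudge.py '[[0,0,0.004,0,0],[0,0,0.008,0,0],[0,0,0.011,0,0],[0,0,0.011,0,0],[0,0,0.011,0,0]]'; python3 go.py 0.5916 -0.2998 0.106 177
```

```text
time_s: 19.92
tool_pos: [0.5916, -0.2998, 0.2801]
ee_rot: [0.026, 1.0, 0.0, -0.001]
wrist_force: [0.2, -0.3, -2.3]
opening: 0.122
grip_force: 79.2
time_s: 20.33
tool_pos: [0.592, -0.3, 0.2708]
ee_rot: [0.026, 1.0, -0.0, 0.0]
wrist_force: [-1.4, 0.5, 2.1]
opening: 0.124
grip_force: 79.7
t 20.3 grasp [ 0.5921 -0.3     0.1158] j6 -0.42 F [-1.4  0.5  2.1] open 0.124 grip 79.7
[0.0005 0.0002 0.0098] -0.0 177.0 rows 0.2
```

```bash
python3 nudge.py '[[0,0,0.003,0,0],[0,0,0.006,0,0],[0,0,0.0085,0,0],[0,0,0.0105,0,0],[0,0,0.0105,0,0],[0,0,0.0105,0,0]]'; python3 go.py 0.5916 -0.2998 0.106 177
```

```text
time_s: 20.83
tool_pos: [0.5922, -0.3001, 0.2612]
ee_rot: [0.026, 1.0, -0.0, 0.001]
wrist_force: [-3.7, 0.7, 9.9]
opening: 0.121
grip_force: 80.9
t 20.8 grasp [ 0.5924 -0.3002  0.1062] j6 -0.42 F [-3.7  0.7  9.9] open 0.121 grip 80.9
[0.0006 0.0002 0.0002] -0.0 177.0 rows 0.0
```

```bash
python3 nudge.py '[[0,0,0,0.1,0],[0,0,0,0.2,0],[0,0,0,0.3,0],[0,0,0,0.4,0],[0,0,0,0.5,0],[0,0,0,0.6,0],[0,0,0,0.7,0],[0,0,0,0.7,0]]'; python3 nudge.py '[[0,0,0,0.1,0],[0,0,0,0.2,0],[0,0,0,0.3,0],[0,0,0,0.4,0],[0,0,0,0.5,0],[0,0,0,0.6,0],[0,0,0,0.7,0],[0,0,0,0.71,0]]'; python3 go.py 0.5916 -0.2998 0.112 97; python3 -c "
from h import *
print(env.sense()['moment'])"
```

```text
time_s: 21.5
tool_pos: [0.593, -0.3005, 0.2619]
ee_rot: [0.369, 0.929, -0.0, 0.002]
wrist_force: [-0.3, 0.3, 9.1]
opening: 0.126
grip_force: 80.9
time_s: 22.17
tool_pos: [0.5924, -0.3006, 0.2618]
ee_rot: [0.669, 0.743, -0.0, 0.002]
wrist_force: [-4.3, -0.6, 11.0]
opening: 0.122
grip_force: 81.1
t 22.2 grasp [ 0.5927 -0.301   0.1068] j6 1.0 F [-4.3 -0.6 11. ] open 0.122 grip 81.1
[ 0.0008 -0.0007 -0.0052] -0.018 96.0 rows 0.1
[-0.09694013  0.88437482  0.23974494]
```

```bash
python3 nudge.py '[[0,0,0,0.03,0],[0,0,0,0.03,0],[0,0,0,0.03,0]]'; python3 -c "
from h import *
print(env.sense()['moment'])";  python3 nudge.py '[[0,0,-0.002,0.02,0],[0,0,-0.004,0.02,0],[0,0,-0.006,0.02,0],[0,0,-0.006,0.02,0],[0,0,-0.006,0.02,0]]'; python3 go.py 0.5916 -0.2998 0.112 97
```

```text
time_s: 22.42
tool_pos: [0.5923, -0.3006, 0.2618]
ee_rot: [0.679, 0.734, -0.0, 0.001]
wrist_force: [-4.5, -0.7, 11.1]
opening: 0.123
grip_force: 81.4
[-0.09641091  0.95951418  0.60671442]
time_s: 22.83
tool_pos: [0.5922, -0.3003, 0.2648]
ee_rot: [0.686, 0.728, -0.001, 0.0]
wrist_force: [2.5, -4.8, -8.8]
opening: 0.12
grip_force: 79.5
t 22.8 grasp [ 0.5921 -0.3005  0.1098] j6 1.04 F [ 2.5 -4.8 -8.8] open 0.12 grip 79.5
[ 0.0006 -0.0006 -0.0022] -0.063 93.4 rows 0.5
```

```bash
python3 nudge.py '[[0,0,0.002,-0.03,0],[0,0,0.004,-0.05,0],[0,0,0.004,-0.05,0]]'; python3 go.py 0.5916 -0.2998 0.112 97; python3 nudge.py '[[0,0,0,0,0.15],[0,0,0,0,0.3],[0,0,0,0,0.4],[0,0,0,0,0.4],[0,0,-0.02,0,0.4],[0,0,-0.06,0,0.4],[0,0,-0.1,0,0.4],[0,0,-0.13,0,0.4]]'; python3 - <<'E'
from h import *
from wing import wings
p,im,d=shot("wrist","w10.png"); wings("w",p,im,d,(.1,.135),(.53,.65,-.36,-.1))
p,im,d=shot("scene","s10.png"); wings("s",p,im,d,(.1,.135),(.53,.65,-.36,-.1))
p,im,d=shot("top","t10.png"); wings("t",p,im,d,(.1,.135),(.53,.65,-.36,-.1))
E
```

```text
time_s: 23.08
tool_pos: [0.5922, -0.3005, 0.2633]
ee_rot: [0.668, 0.744, -0.0, 0.001]
wrist_force: [-2.1, -2.1, 6.4]
opening: 0.122
grip_force: 80.8
t 23.1 grasp [ 0.5924 -0.3007  0.1083] j6 0.99 F [-2.1 -2.1  6.4] open 0.122 grip 80.8
[ 0.0007 -0.0005 -0.0037] -0.014 96.2 rows 0.1
time_s: 23.75
tool_pos: [0.5921, -0.2998, 0.3947]
ee_rot: [0.668, 0.744, 0.0, 0.001]
wrist_force: [0.6, -1.3, 1.0]
opening: 0.396
grip_force: 0.0
w px 317.0 236.0 n 1122 z [0.1174 0.1188] c [ 591.9 -299.1] size [12.2 39.6] yaw -83.6
s px 379.0 196.0 n 61 z [0.1116 0.119 ] c [ 588.7 -300.3] size [13.1 47.4] yaw -84.4
t px 450.0 220.0 n 104 z [0.1174 0.1219] c [ 590.3 -300.8] size [13.  39.5] yaw -83.1
```

Cartridge c is locked in socket 0: the wing top is at 118.5 mm (underside 18 mm below the ring's top) and its yaw of -83 degrees is along the base's y. Next is b, into socket 1.

```bash
python3 nudge.py '[[0,0,0,-0.12,0.45],[0.02,-0.02,0,-0.25,0.45],[0.04,-0.05,0,-0.37,0.45],[0.06,-0.08,0,-0.5,0.45],[0.08,-0.1,0,-0.62,0.45],[0.1,-0.12,0,-0.75,0.45],[0.11,-0.13,0,-0.87,0.45],[0.11,-0.13,0,-1,0.45]]'; python3 nudge.py '[[0,0,0,-0.12,0.45],[0,0,0,-0.25,0.45],[0,0,0,-0.37,0.45],[0,0,0,-0.5,0.45],[0,0,0,-0.62,0.45],[0,0,0,-0.73,0.45],[0,0,0,-0.73,0.45]]'; python3 wing.py; python3 go.py 0.4383 -0.187 0.13 196
```

```text
time_s: 24.57
tool_pos: [0.4478, -0.2025, 0.3904]
ee_rot: [0.228, 0.974, 0.001, -0.002]
wrist_force: [0.9, -0.7, 1.2]
opening: 0.451
grip_force: 0.0
time_s: 25.15
tool_pos: [0.4504, -0.2043, 0.3903]
ee_rot: [-0.132, 0.991, 0.001, -0.001]
wrist_force: [-0.5, -0.6, 0.1]
opening: 0.446
grip_force: 0.0
wrist px 344.0 216.0 n 946 z [0.0876 0.089 ] c [ 437.3 -186.8] size [39.3 12.6] yaw 16.6
wrist px 479.0 277.0 n 1016 z [0.0874 0.0891] c [455.9 -79.4] size [12.9 40.1] yaw -15.0
wrist px 450.0 333.0 n 287 z [0.0825 0.0845] c [505.5 -81.7] size [ 9.6 15.1] yaw -87.3
scene px 394.0 239.0 n 77 z [0.0838 0.0892] c [ 436.1 -186.7] size [41.2 17.8] yaw 22.9
scene px 360.0 251.0 n 70 z [0.0846 0.0887] c [454.6 -77.5] size [13.8 43. ] yaw -13.7
t 25.2 grasp [ 0.4502 -0.2043  0.2358] j6 -0.69 F [-0.9  0.8 -0.5] open 0.448 grip 0.0
[0.0072 0.0198 0.1058] -0.02 -165.1 rows 2.6
```

```bash
python3 nudge.py '[[0.0074,0.0198,0.03,-0.02,0.45],[0.0074,0.0198,0.06,-0.02,0.45],[0.0074,0.0198,0.09,-0.02,0.45],[0.0074,0.0198,0.106,-0.02,0.45],[0.0074,0.0198,0.106,-0.02,0.45],[0.0074,0.0198,0.106,-0.02,0.45]]';  python3 go.py 0.438 -0.187 0.079 196
```

```text
time_s: 25.75
tool_pos: [0.438, -0.1872, 0.2852]
ee_rot: [-0.14, 0.99, 0.001, -0.001]
wrist_force: [-0.1, -0.3, 0.9]
opening: 0.45
grip_force: 0.0
t 25.8 grasp [ 0.4377 -0.187   0.1302] j6 -0.68 F [-0.1 -0.3  0.9] open 0.45 grip 0.0
[-0.0001  0.0001  0.0512] 0.001 -163.9 rows 1.2
```

```bash
python3 nudge.py '[[0,0,0.025,0,0.45],[0,0,0.0505,0,0.45],[0,0,0.0505,0,0.45],[0,0,0.0505,0,0],[0,0,0.0505,0,0],[0,0,0.0505,0,0],[0,0,0.0505,0,0],[0,0,0.0505,0,0]]' 80;python3 nudge.py '[[0,0,0,0,0],[0,0,-0.02,0,0],[0,0,-0.05,0,0],[0,0,-0.075,0,0],[0,0,-0.075,0,0]]'; python3 go.py 0.582 -0.222 0.155 177
```

```text
time_s: 26.42
tool_pos: [0.4395, -0.1877, 0.2374]
ee_rot: [-0.141, 0.99, -0.001, 0.001]
wrist_force: [-2.1, 1.1, 7.1]
opening: 0.123
grip_force: 79.6
time_s: 26.83
tool_pos: [0.4406, -0.1883, 0.3159]
ee_rot: [-0.141, 0.99, -0.002, 0.004]
wrist_force: [1.5, -0.3, -2.5]
opening: 0.125
grip_force: 78.5
t 26.8 grasp [ 0.4418 -0.1889  0.1609] j6 -0.69 F [ 1.5 -0.3 -2.5] open 0.125 grip 78.5
[-0.1264 -0.0717  0.0071] 0.335 -163.8 rows 3.5
```

```bash
python3 nudge.py '[[-0.03,-0.015,0,0.12,0],[-0.06,-0.03,0,0.25,0],[-0.09,-0.05,0,0.335,0],[-0.1264,-0.0717,0.004,0.335,0],[-0.1264,-0.0717,0.007,0.335,0],[-0.1264,-0.0717,0.007,0.335,0],[-0.1264,-0.0717,0.007,0.335,0],[-0.1264,-0.0717,0.007,0.335,0]]'; python3 go.py 0.582 -0.222 0.125 177
```

```text
time_s: 27.5
tool_pos: [0.5789, -0.2208, 0.3032]
ee_rot: [0.026, 1.0, 0.0, -0.001]
wrist_force: [-0.1, -0.7, -2.3]
opening: 0.12
grip_force: 78.6
t 27.5 grasp [ 0.5787 -0.2207  0.1482] j6 -0.31 F [-0.1 -0.7 -2.3] open 0.12 grip 78.6
[-0.0032 -0.0011  0.0232] -0.0 177.0 rows 0.6
```

```bash
python3 nudge.py '[[-0.0032,-0.0011,0,0,0],[-0.0032,-0.0011,0,0,0],[-0.0032,-0.0011,0.01,0,0],[-0.0032,-0.0011,0.02,0,0],[-0.0032,-0.0011,0.0232,0,0],[-0.0032,-0.0011,0.0232,0,0]]'; python3 nudge.py '[[0,0,0.004,0,0],[0,0,0.008,0,0],[0,0,0.01,0,0],[0,0,0.01,0,0],[0,0,0.01,0,0]]'; python3 go.py 0.582 -0.222 0.106 177
```

```text
time_s: 28.0
tool_pos: [0.5825, -0.2222, 0.2786]
ee_rot: [0.026, 1.0, 0.0, -0.001]
wrist_force: [0.7, -0.6, -1.9]
opening: 0.126
grip_force: 78.6
time_s: 28.42
tool_pos: [0.5832, -0.2223, 0.2705]
ee_rot: [0.026, 1.0, 0.0, 0.0]
wrist_force: [-0.5, 0.7, 1.4]
opening: 0.124
grip_force: 79.1
t 28.4 grasp [ 0.5832 -0.2223  0.1155] j6 -0.31 F [-0.5  0.7  1.4] open 0.124 grip 79.1
[0.0012 0.0002 0.0095] -0.0 177.0 rows 0.2
```

```bash
python3 nudge.py '[[0.001,0,0.003,0,0],[0.001,0,0.006,0,0],[0.001,0,0.0085,0,0],[0.001,0,0.0102,0,0],[0.001,0,0.0102,0,0],[0.001,0,0.0102,0,0]]'; python3 nudge.py '[[0,0,0,0.1,0],[0,0,0,0.2,0],[0,0,0,0.3,0],[0,0,0,0.4,0],[0,0,0,0.5,0],[0,0,0,0.6,0],[0,0,0,0.7,0],[0,0,0,0.7,0]]'; python3 nudge.py '[[0,0,0,0.1,0],[0,0,0,0.2,0],[0,0,0,0.3,0],[0,0,0,0.4,0],[0,0,0,0.5,0],[0,0,0,0.6,0],[0,0,0,0.7,0],[0,0,0,0.73,0]]';python3 nudge.py '[[0,0,0,0,0],[0,0,0,0,0]]'; python3 -c "
from h import *
print(env.sense()['moment'])";  python3 go.py 0.582 -0.222 0.106 97
```

```text
time_s: 28.92
tool_pos: [0.5828, -0.2223, 0.2613]
ee_rot: [0.026, 1.0, -0.0, 0.001]
wrist_force: [-1.7, 1.8, 9.6]
opening: 0.122
grip_force: 80.3
time_s: 29.58
tool_pos: [0.5827, -0.223, 0.2615]
ee_rot: [0.37, 0.929, -0.001, 0.002]
wrist_force: [-1.0, -1.9, 8.7]
opening: 0.121
grip_force: 80.3
time_s: 30.25
tool_pos: [0.5825, -0.2228, 0.2614]
ee_rot: [0.677, 0.736, -0.0, 0.001]
wrist_force: [-1.6, -0.3, 9.3]
opening: 0.125
grip_force: 80.6
time_s: 30.42
tool_pos: [0.5824, -0.2228, 0.2614]
ee_rot: [0.675, 0.738, -0.0, 0.001]
wrist_force: [-1.6, -0.7, 9.6]
opening: 0.12
grip_force: 80.3
[-0.05964441  0.58323594  0.21589681]
t 30.4 grasp [ 0.5827 -0.2231  0.1064] j6 1.12 F [-1.6 -0.7  9.6] open 0.12 grip 80.3
[ 0.0009 -0.0004  0.0004] -0.034 95.1 rows 0.3
```

```bash
python3 nudge.py '[[0,0,0,0.03,0],[0,0,0,0.03,0],[0,0,0,0.03,0]]'; python3 -c "
from h import *
print(env.sense()['moment'])"; python3 nudge.py '[[0,0,0,-0.02,0],[0,0,-0.002,-0.03,0],[0,0,-0.002,-0.03,0]]';  python3 nudge.py '[[0,0,0,0,0.15],[0,0,0,0,0.3],[0,0,0,0,0.4],[0,0,0,0,0.4],[0,0,-0.02,0,0.4],[0,0,-0.06,0,0.4],[0,0,-0.1,0,0.4],[0,0,-0.13,0,0.4]]'; python3 - <<'E'
from h import *
from wing import wings
for n in("wrist","scene","top"): wings(n,*shot(n),(.1,.135),(.53,.65,-.36,-.1))
E
```

```text
time_s: 30.67
tool_pos: [0.5825, -0.2228, 0.2614]
ee_rot: [0.686, 0.728, -0.0, 0.001]
wrist_force: [-2.2, -1.0, 10.0]
opening: 0.123
grip_force: 81.2
[-0.1508872   0.5926148   0.84173884]
time_s: 30.92
tool_pos: [0.5824, -0.2228, 0.263]
ee_rot: [0.675, 0.738, -0.0, 0.001]
wrist_force: [-1.1, -1.7, 8.2]
opening: 0.122
grip_force: 80.1
time_s: 31.58
tool_pos: [0.5822, -0.2223, 0.3946]
ee_rot: [0.675, 0.738, 0.0, 0.001]
wrist_force: [2.5, -0.6, 0.5]
opening: 0.401
grip_force: 0.0
wrist px 318.0 235.0 n 1120 z [0.1175 0.1188] c [ 582.4 -220.8] size [12.3 39.2] yaw -84.7
wrist px 322.0 345.0 n 911 z [0.1173 0.1187] c [ 592.  -299.1] size [12.  39.9] yaw -84.8
scene px 380.0 196.0 n 54 z [0.1126 0.1184] c [ 588.6 -299.4] size [14.6 41.9] yaw -83.7
scene px 363.0 206.0 n 67 z [0.1114 0.1188] c [ 581.3 -222.1] size [15.8 45. ] yaw -83.2
top px 414.0 223.0 n 81 z [0.118 0.123] c [ 580.7 -220.1] size [11.9 32.9] yaw -85.7
```

Cartridge b is locked in socket 1, wing top at 118.8 mm and yaw about -84 degrees. Last is a, into socket 2.

```bash
python3 nudge.py '[[0,0,0,-0.12,0.45],[0.02,-0.02,0,-0.25,0.45],[0.05,-0.05,0,-0.37,0.45],[0.08,-0.08,0,-0.5,0.45],[0.1,-0.11,0,-0.62,0.45],[0.12,-0.12,0,-0.75,0.45],[0.145,-0.125,0,-0.87,0.45],[0.145,-0.125,0,-1,0.45]]'; python3 nudge.py '[[0,0,0,-0.12,0.45],[0,0,0,-0.23,0.45],[0,0,0,-0.23,0.45],[0,0,0,-0.23,0.45]]'; python3 wing.py; python3 go.py 0.456 -0.0795 0.13 165.7
```

```text
time_s: 32.4
tool_pos: [0.4422, -0.0861, 0.3905]
ee_rot: [0.237, 0.971, 0.001, -0.002]
wrist_force: [0.9, -1.0, -0.2]
opening: 0.45
grip_force: 0.0
time_s: 32.73
tool_pos: [0.4444, -0.0887, 0.3908]
ee_rot: [0.13, 0.992, 0.0, -0.001]
wrist_force: [0.3, -0.5, -0.3]
opening: 0.45
grip_force: 0.0
wrist px 334.0 238.0 n 905 z [0.0875 0.089 ] c [455.6 -78.2] size [12.3 40.3] yaw -14.5
wrist px 348.0 299.0 n 305 z [0.0824 0.0843] c [504.8 -80.3] size [10.3 16.2] yaw -89.8
scene px 360.0 251.0 n 65 z [0.0847 0.089 ] c [454.5 -77.3] size [15.1 44.6] yaw -17.3
t 32.8 grasp [ 0.4444 -0.0888  0.2362] j6 0.06 F [0.4 0.4 0.5] open 0.454 grip 0.0
[-0.0088  0.012   0.1062] -0.011 165.1 rows 2.6
```

```bash
python3 nudge.py '[[-0.0088,0.0124,0.03,-0.011,0.45],[-0.0088,0.0124,0.06,-0.011,0.45],[-0.0088,0.0124,0.09,-0.011,0.45],[-0.0088,0.0124,0.106,-0.011,0.45],[-0.0088,0.0124,0.106,-0.011,0.45],[-0.0088,0.0124,0.106,-0.011,0.45]]';  python3 go.py 0.456 -0.079 0.079 165.7
```

```text
time_s: 33.33
tool_pos: [0.456, -0.0791, 0.2853]
ee_rot: [0.124, 0.992, 0.0, -0.001]
wrist_force: [0.4, -0.3, 0.1]
opening: 0.447
grip_force: 0.0
t 33.3 grasp [ 0.4556 -0.079   0.1303] j6 0.08 F [ 0.4 -0.3  0.1] open 0.447 grip 0.0
[-0.0001  0.0001  0.0513] 0.002 165.8 rows 1.2
```

```bash
python3 nudge.py '[[0,0,0.025,0,0.45],[0,0,0.0505,0,0.45],[0,0,0.0505,0,0.45],[0,0,0.0505,0,0],[0,0,0.0505,0,0],[0,0,0.0505,0,0],[0,0,0.0505,0,0],[0,0,0.0505,0,0]]' 80;python3 nudge.py '[[0,0,0,0,0],[0,0,-0.03,0,0],[0,0,-0.07,0,0],[0,0,-0.11,0,0],[0,0,-0.115,0,0],[0,0,-0.115,0,0]]'; python3 go.py 0.455 -0.145 0.195 177 0.5726 -0.1452 0.155 177
```

```text
time_s: 34.0
tool_pos: [0.4576, -0.0794, 0.2376]
ee_rot: [0.123, 0.992, -0.0, 0.002]
wrist_force: [-0.7, -1.0, 8.1]
opening: 0.128
grip_force: 79.6
time_s: 34.5
tool_pos: [0.458, -0.0793, 0.3542]
ee_rot: [0.123, 0.992, -0.0, 0.004]
wrist_force: [0.7, 0.4, -3.2]
opening: 0.124
grip_force: 78.6
t 34.5 grasp [ 0.4591 -0.0795  0.1992] j6 0.08 F [ 0.7  0.4 -3.2] open 0.124 grip 78.6
[-0.0131 -0.0644  0.0043] -0.194 165.9 rows 1.6
[-0.1269 -0.0359  0.0452] -0.194 165.9 rows 3.3
```

```bash
python3 nudge.py '[[-0.01,-0.03,0,-0.1,0],[-0.0131,-0.0644,0.004,-0.194,0],[-0.04,-0.057,0.004,-0.194,0],[-0.08,-0.047,0.01,-0.194,0],[-0.11,-0.04,0.02,-0.194,0],[-0.1269,-0.0359,0.045,-0.194,0],[-0.1269,-0.0359,0.045,-0.194,0],[-0.1269,-0.0359,0.045,-0.194,0]]'; python3 nudge.py '[[0,0,0,0,0],[0,0,0,0,0]]'; python3 go.py 0.5726 -0.1452 0.125 177
```

```text
time_s: 35.17
tool_pos: [0.5699, -0.1445, 0.3019]
ee_rot: [0.026, 1.0, 0.001, -0.003]
wrist_force: [-0.5, 0.9, -2.3]
opening: 0.122
grip_force: 78.9
time_s: 35.33
tool_pos: [0.57, -0.1448, 0.3056]
ee_rot: [0.026, 1.0, 0.0, -0.0]
wrist_force: [0.1, -0.2, -1.9]
opening: 0.123
grip_force: 78.9
t 35.3 grasp [ 0.5699 -0.1448  0.1506] j6 -0.2 F [ 0.1 -0.2 -1.9] open 0.123 grip 78.9
[-0.0026 -0.0002  0.0256] -0.0 177.0 rows 0.6
```

```bash
python3 nudge.py '[[-0.0026,0,0,0,0],[-0.0026,0,0,0,0],[-0.0026,0,0.01,0,0],[-0.0026,0,0.02,0,0],[-0.0026,0,0.0256,0,0],[-0.0026,0,0.0256,0,0]]'; python3 nudge.py '[[0,0,0.004,0,0],[0,0,0.008,0,0],[0,0,0.01,0,0],[0,0,0.01,0,0],[0,0,0.01,0,0]]'; python3 go.py 0.5726 -0.1452 0.106 177
```

```text
time_s: 35.83
tool_pos: [0.5731, -0.1451, 0.2781]
ee_rot: [0.026, 1.0, -0.0, -0.001]
wrist_force: [3.3, -0.4, -3.1]
opening: 0.122
grip_force: 78.8
time_s: 36.25
tool_pos: [0.5735, -0.145, 0.2703]
ee_rot: [0.026, 1.0, 0.0, 0.0]
wrist_force: [0.3, 0.9, 1.5]
opening: 0.124
grip_force: 79.6
t 36.2 grasp [ 0.5736 -0.145   0.1153] j6 -0.2 F [0.3 0.9 1.5] open 0.124 grip 79.6
[ 0.0009 -0.0002  0.0093] -0.0 177.0 rows 0.2
```

```bash
python3 nudge.py '[[0.0008,0,0.003,0,0],[0.0008,0,0.006,0,0],[0.0008,0,0.0085,0,0],[0.0008,0,0.01,0,0],[0.0008,0,0.01,0,0],[0.0008,0,0.01,0,0]]'; python3 nudge.py '[[0,0,0,0.1,0],[0,0,0,0.2,0],[0,0,0,0.3,0],[0,0,0,0.4,0],[0,0,0,0.5,0],[0,0,0,0.6,0],[0,0,0,0.7,0],[0,0,0,0.7,0]]'; python3 nudge.py '[[0,0,0,0.1,0],[0,0,0,0.2,0],[0,0,0,0.3,0],[0,0,0,0.4,0],[0,0,0,0.5,0],[0,0,0,0.6,0],[0,0,0,0.7,0],[0,0,0,0.73,0]]';python3 nudge.py '[[0,0,0,0.03,0],[0,0,0,0.03,0],[0,0,0,0.03,0]]'; python3 -c "
from h import *
print(env.sense()['moment'])";  python3 go.py 0.5726 -0.1452 0.106 97
```

```text
time_s: 36.75
tool_pos: [0.5733, -0.1451, 0.2612]
ee_rot: [0.026, 1.0, -0.0, 0.001]
wrist_force: [-0.8, 0.6, 9.8]
opening: 0.121
grip_force: 80.7
time_s: 37.42
tool_pos: [0.5735, -0.1453, 0.2615]
ee_rot: [0.369, 0.929, 0.0, 0.002]
wrist_force: [0.1, -0.4, 9.8]
opening: 0.122
grip_force: 80.8
time_s: 38.08
tool_pos: [0.5731, -0.1453, 0.2614]
ee_rot: [0.677, 0.736, 0.0, 0.001]
wrist_force: [-1.1, -1.6, 11.0]
opening: 0.127
grip_force: 81.2
time_s: 38.33
tool_pos: [0.5731, -0.1453, 0.2614]
ee_rot: [0.686, 0.728, 0.0, 0.001]
wrist_force: [-1.2, -1.3, 11.1]
opening: 0.12
grip_force: 81.8
[-0.24049532  0.41027247  0.79659126]
t 38.3 grasp [ 0.5734 -0.1455  0.1064] j6 1.26 F [-1.2 -1.3 11.1] open 0.12 grip 81.8
[ 0.0001 -0.0005  0.0004] -0.062 93.4 rows 0.5
```

```bash
python3 nudge.py '[[0,0,0,-0.02,0],[0,0,-0.002,-0.03,0],[0,0,-0.002,-0.03,0]]';  python3 nudge.py '[[0,0,0,0,0.15],[0,0,0,0,0.3],[0,0,0,0,0.4],[0,0,0,0,0.4],[0,0,-0.02,0,0.4],[0,0,-0.06,0,0.4],[0,0,-0.1,0,0.4],[0,0,-0.13,0,0.4]]'; python3 nudge.py '[[0,0,0,-0.12,0.4],[0,0,-0.02,-0.25,0.4],[0,0,-0.04,-0.37,0.4],[0,0,-0.04,-0.5,0.4],[0,0,-0.04,-0.62,0.4],[0,0,-0.04,-0.75,0.4],[0,0,-0.04,-0.87,0.4],[0,0,-0.04,-1,0.4]]'; python3 - <<'E'
from h import *
from wing import wings
for n in("wrist","scene","top"): wings(n,*shot(n,n+"12.png"),(.1,.135),(.53,.65,-.36,-.1))
E
python3 go.py 0.5178 -0.0781 0.13 187
```

```text
time_s: 38.58
tool_pos: [0.5731, -0.1453, 0.263]
ee_rot: [0.675, 0.738, 0.0, 0.001]
wrist_force: [-1.7, -1.5, 9.7]
opening: 0.125
grip_force: 80.7
time_s: 39.25
tool_pos: [0.5726, -0.1449, 0.3944]
ee_rot: [0.675, 0.738, 0.0, 0.0]
wrist_force: [1.4, -0.1, -0.5]
opening: 0.401
grip_force: 0.0
time_s: 39.92
tool_pos: [0.5725, -0.145, 0.4315]
ee_rot: [0.238, 0.971, 0.0, -0.0]
wrist_force: [1.2, 0.3, 0.3]
opening: 0.398
grip_force: 0.0
wrist px 319.0 223.0 n 905 z [0.1174 0.1187] c [ 572.7 -142.6] size [12.7 39.8] yaw -84.6
wrist px 234.0 280.0 n 851 z [0.1172 0.1188] c [ 581.9 -221.2] size [13.1 40.7] yaw -83.5
wrist px 155.0 333.0 n 765 z [0.1168 0.1185] c [ 591.7 -299. ] size [13.1 40.1] yaw -85.6
scene px 379.0 196.0 n 55 z [0.1117 0.1196] c [ 590.1 -298.8] size [14.2 41.4] yaw -80.4
scene px 363.0 206.0 n 61 z [0.1124 0.1182] c [ 580.8 -220.5] size [15.2 42. ] yaw -81.5
scene px 346.0 217.0 n 75 z [0.1113 0.1185] c [ 572.4 -142.3] size [16.4 42.2] yaw -81.1
t 40.1 grasp [ 0.5724 -0.1449  0.2765] j6 0.24 F [-0.3  0.2  0.9] open 0.399 grip 0.0
[0.0796 0.0332 0.1466] -0.613 151.9 rows 4.9
```

View pics/wrist12.png

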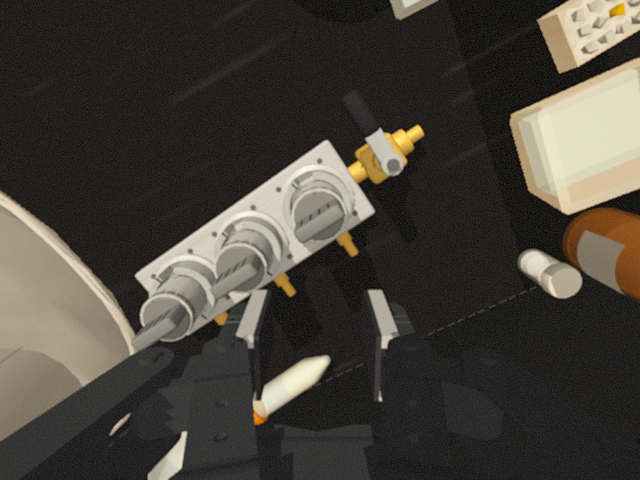

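All three cartridges sit in the rings with wings in line with the base, at (322,212), (240,265) and (170,315), all at wing-top height 118.7 mm. The lever is still closed, from (390,165) to (355,105). Next I open the valve.

```bash
python3 nudge.py '[[0.02,0.01,0,-0.12,0.5],[0.05,0.02,0.02,-0.25,0.5],[0.0796,0.0332,0.05,-0.37,0.5],[0.0796,0.0332,0.09,-0.5,0.5],[0.0796,0.0332,0.13,-0.613,0.5],[0.0796,0.0332,0.1466,-0.613,0.5],[0.0796,0.0332,0.1466,-0.613,0.5]]'; python3 go.py 0.5178 -0.0781 0.083 187
```

```text
time_s: 40.65
tool_pos: [0.5152, -0.0777, 0.2809]
ee_rot: [-0.061, 0.998, 0.001, -0.004]
wrist_force: [-0.3, 0.2, 1.1]
opening: 0.5
grip_force: 0.0
t 40.6 grasp [ 0.5139 -0.0775  0.1259] j6 -0.27 F [-0.3  0.2  1.1] open 0.5 grip 0.0
[-0.0029 -0.0008  0.0429] 0.0 -173.0 rows 1.0
```

```bash
python3 nudge.py '[[0,0,0.02,0,0.5],[0,0,0.045,0,0.5],[0,0,0.045,0,0.5],[0,0,0.045,0,0.1],[0,0,0.045,0,0.1],[0,0,0.045,0,0.1],[0,0,0.045,0,0.1],[0,0,0.045,0,0.1]]' 25; python3 go.py 0.5178 -0.0781 0.084 187; python3 nudge.py '[[-0.0003,0.0055,0,0.12,0.1],[-0.0013,0.011,0,0.24,0.1],[-0.003,0.0163,0,0.36,0.1],[-0.0052,0.0213,0,0.48,0.1],[-0.0081,0.0261,0,0.6,0.1],[-0.0115,0.0305,0,0.72,0.1],[-0.0154,0.0344,0,0.84,0.1],[-0.0197,0.0379,0,0.96,0.1]]'; python3 go.py 0.5579 -0.0266 0.084 97
```

```text
time_s: 41.32
tool_pos: [0.5186, -0.079, 0.2421]
ee_rot: [-0.062, 0.998, -0.001, 0.001]
wrist_force: [-1.8, -4.6, 8.0]
opening: 0.18
grip_force: 27.5
t 41.3 grasp [ 0.519  -0.0793  0.0871] j6 -0.28 F [-1.8 -4.6  8. ] open 0.18 grip 27.5
[0.0007 0.001  0.0031] 0.002 -172.9 rows 0.1
time_s: 41.98
tool_pos: [0.5339, -0.0391, 0.2421]
ee_rot: [0.408, 0.913, -0.001, 0.002]
wrist_force: [0.9, -8.0, 4.4]
opening: 0.178
grip_force: 26.5
t 42.0 grasp [ 0.5344 -0.0397  0.0871] j6 0.77 F [ 0.9 -8.   4.4] open 0.178 grip 26.5
[-0.0066  0.0263  0.0032] 0.607 131.8 rows 4.9
```

```bash
python3 nudge.py '[[-0.0003,0.0055,0,0.12,0.1],[-0.0013,0.011,0,0.24,0.1],[-0.003,0.0163,0,0.36,0.1],[-0.0052,0.0213,0,0.48,0.1],[-0.0072,0.0258,0,0.58,0.1],[-0.008,0.028,0,0.64,0.1],[-0.008,0.028,0,0.64,0.1],[-0.008,0.028,0,0.64,0.1]]';python3 nudge.py '[[0,0,0,0,0.5],[0,0,0,0,0.5],[0,0,0,0,0.5],[0,0,-0.03,0,0.5],[0,0,-0.07,0,0.5],[0,0,-0.11,0,0.5],[0,0,-0.15,0,0.5],[0,0,-0.17,0,0.5]]'; python3 nudge.py '[[0,-0.03,0,0,0.5],[0,-0.06,0,0,0.5],[0,-0.06,0,0,0.5]]'; python3 - <<'E'
from h import *
from wing import wings
np.set_printoptions(precision=4,suppress=True)
for n in("wrist","top"):
    p,im,d=shot(n,n+"13.png"); P=cloud(p,d); wings(n,p,im,d,(.1,.135),(.53,.65,-.36,-.1))
    m=(P[...,2]>.07)&(P[...,2]<.1)&(P[...,0]>.48)&(P[...,0]<.6)&(P[...,1]>-.1)&(P[...,1]<.02)
    q=P[m]
    if len(q)>20: print(n,m.sum(),cv2.minAreaRect((q[:,:2]*1000).astype(np.float32)),np.degrees(np.arctan2(1,np.polyfit(q[:,1],q[:,0],1)[0])))
shot("scene","scene13.png")
E
```

```text
time_s: 42.65
tool_pos: [0.5591, -0.0273, 0.242]
ee_rot: [0.673, 0.74, -0.002, 0.003]
wrist_force: [-2.6, -11.6, 7.2]
opening: 0.182
grip_force: 28.6
time_s: 43.32
tool_pos: [0.5595, -0.025, 0.4156]
ee_rot: [0.672, 0.74, 0.002, 0.002]
wrist_force: [0.9, 0.2, 0.6]
opening: 0.502
grip_force: 0.0
time_s: 43.57
tool_pos: [0.4949, -0.031, 0.4105]
ee_rot: [0.672, 0.74, -0.001, -0.001]
wrist_force: [0.4, 0.5, -0.5]
opening: 0.502
grip_force: 0.0
wrist 1841 ((560.7708129882812, -46.183223724365234), (17.100862503051758, 73.41850280761719), 6.9599738121032715) 96.64421823832048
top px 451.0 220.0 n 103 z [0.1174 0.1225] c [ 590.7 -301.5] size [12.6 40. ] yaw -82.5
top px 414.0 224.0 n 98 z [0.118  0.1218] c [ 580.9 -222.2] size [12.6 36.8] yaw -81.3
top px 384.0 226.0 n 50 z [0.1171 0.1226] c [ 572.4 -155.4] size [11.5 18.5] yaw -86.4
```

View pics/scene13.png

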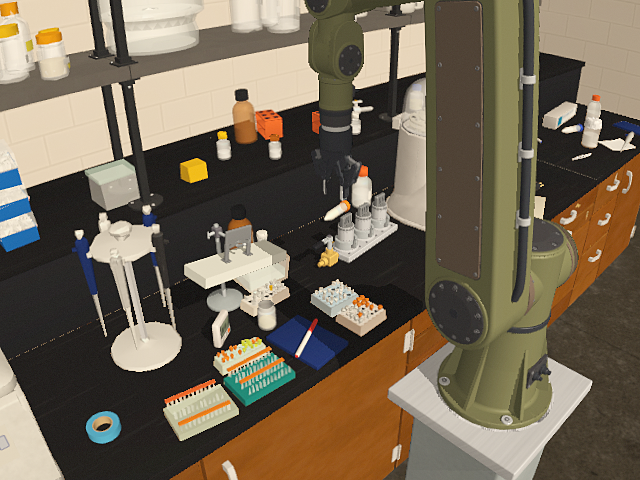

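The scene view shows the cover hanging on the hook at (235,255) and three cartridges upright in the base at (345,233), (362,222) and (380,212). The jar at (267,315) and the timer at (221,328) are untouched. The lever measures 96.6 to 97 degrees, so the valve is fully open.

```bash
python3 -c "
from h import *
print(env.job_done())"
```

```text
the job is handed in; nothing more can be done
None
```

I shut the gas, hung the dust cover on the hook, locked all three cartridges in their sockets and turned the gas fully on again. The job was handed in at about 44 s, with no verdict returned.

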